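# Fit the relays and hasp the relay case shut

## Task

Fit all the loose relays lying on the desk (two to four of them) into the grey relay case: swing the hasp off its catch and back past upright, open the lid fully, and plug every relay fully home in a socket of its own. Then shut the lid and swing the hasp down flat over the catch again; keep the hasp swung off whenever the lid is raised, and leave the other things on the desk where they are.

Things in the scene. Friction and masses are not known exactly. Their poses are not given: they have to be found in the camera images.
- case: grey steel relay case, fixed to the desk, 180 (x) x 230 (y) x 60 mm high, walls and floor 4 mm; origin at the centre of its underside, x pointing away from the robot's side (front, with the hasp) to the lid's hinge at the back, z up. Inside along y runs a black socket strip (50 x 206 mm, 22 mm high) with four rectangular holes
- socket0 (a point): centre of the mouth of one of the four socket holes in the case, 26 mm above the desk; the hole measures 34 (x) x 40 (y) mm, is 14 mm deep and has a 1.5 mm chamfer; axes as the case's. Holes are 50 mm apart along y
- socket1 (a point): centre of the mouth of one of the four socket holes in the case, 26 mm above the desk; the hole measures 34 (x) x 40 (y) mm, is 14 mm deep and has a 1.5 mm chamfer; axes as the case's. Holes are 50 mm apart along y
- socket2 (a point): centre of the mouth of one of the four socket holes in the case, 26 mm above the desk; the hole measures 34 (x) x 40 (y) mm, is 14 mm deep and has a 1.5 mm chamfer; axes as the case's. Holes are 50 mm apart along y
- socket3 (a point): centre of the mouth of one of the four socket holes in the case, 26 mm above the desk; the hole measures 34 (x) x 40 (y) mm, is 14 mm deep and has a 1.5 mm chamfer; axes as the case's. Holes are 50 mm apart along y
- lid (a joint): angle of the case's lid about the hinge along its back upper edge: 0 shut, grows as it opens upward and back, stop at 1.75 rad; stiff, it stays where it is left. The lid is a plate 178 (x) x 228 (y) x 4 mm lying on the rim, about 3 N at the pull lifts it
- lid_hinge (a point): middle of the lid's hinge axis (parallel to the case's y), at the case's back upper edge; axes turn with the lid
- lid_pull (a point): point to grip on the lid's pull, a black upright block 14 mm wide (along the case's y), 24 mm long (x), standing 34 mm high on the lid 28 mm from its front edge, right of the middle; the point is 8 mm below the block's top, 26.5 mm above the lid's upper face, 150 mm from the hinge along the lid. Axes turn with the lid
- hasp (a joint): angle of the steel hasp about its hinge on the case's front upper edge: 0 lying flat over the lid with the catch (a wire staple on the lid) through its slot, grows as it swings up and towards the robot, 1.57 upright, stop at 2.1 rad; it stays where it is left
- hasp_hinge (a point): middle of the hasp's hinge axis (parallel to the case's y), 96 mm in front of the case's middle, 50 mm left of it, 68 mm above the desk; axes turn with the hasp
- hasp_tab (a point): point to grip on the hasp's tab, an upright steel tongue 10 mm wide (along the case's y), 20 mm long, standing 34 mm high on the hasp's free end (hasp plate 70 x 32 x 3 mm); the point is 9 mm below the tab's top, 58 mm from the hinge along the plate and 27 mm off it. Axes turn with the hasp
- relay0: relay: block with a black base and a pale translucent case above it, 32 (x) x 38 (y) x 44 mm high, heavy in the base, its lowest 5 mm stepped in by 1.5 mm all round; stands upright; origin at the centre of its underside, z up. May be absent (None). Either way round fits a socket; fully home its top is 56 mm above the desk
- relay1: relay: block with a black base and a pale translucent case above it, 32 (x) x 38 (y) x 44 mm high, heavy in the base, its lowest 5 mm stepped in by 1.5 mm all round; stands upright; origin at the centre of its underside, z up. May be absent (None). Either way round fits a socket; fully home its top is 56 mm above the desk
- relay2: relay: block with a black base and a pale translucent case above it, 32 (x) x 38 (y) x 44 mm high, heavy in the base, its lowest 5 mm stepped in by 1.5 mm all round; stands upright; origin at the centre of its underside, z up. May be absent (None). Either way round fits a socket; fully home its top is 56 mm above the desk
- relay3: relay: block with a black base and a pale translucent case above it, 32 (x) x 38 (y) x 44 mm high, heavy in the base, its lowest 5 mm stepped in by 1.5 mm all round; stands upright; origin at the centre of its underside, z up. May be absent (None). Either way round fits a socket; fully home its top is 56 mm above the desk
- preamp: green fibreglass preamp board, 150 x 100 mm, on short feet, with components on it; not to be disturbed
- toroid: silver toroidal transformer, 110 mm across, 42 mm high; not to be disturbed
- foot: black rubber amplifier foot, 38 mm across, 14 mm high; not to be disturbed
- standoff0: white ceramic standoff, 16 mm across, 26 mm high; not to be disturbed
- standoff1: white ceramic standoff like the other; not to be disturbed
- standoff2: white ceramic standoff like the other; not to be disturbed
- driver: screwdriver lying on the desk; not to be disturbed

How it is judged:
By the outcome, as a careful person would: the job done as asked, in the order asked, and still so for the second after the job is handed in, with the robot touching nothing.
Of relay0, relay1, relay2, relay3 only 2 to 4 are there at a start; the rules pass over those that are not, and their reading is None.
At some moment in a run one of relay0, relay1, relay2, relay3 may be knocked a few centimetres aside while the robot is not near it.
It also fails if it takes over 210 s, if anything falls off the work surface, if the arm or the gripper's body presses on something with over 40 N, if the wrist force passes 120 N, or if a joint passes its speed limit or range.

## Robot

A 6-joint arm with a two-finger parallel gripper is mounted at the origin on the work surface. World frame = base frame: x ahead of the robot, y to its left, z up, the work surface at z = 0. Lengths are in mm, angles in rad, forces in N, time in s.
With the tool pointing down it reaches from about 350 to 850 mm from the base axis. Payload 8.1 kg.
Tool frame: the origin (TCP) lies at the very end of the fingers, on their centre line; the grasp point (between the pads) lies 19 mm behind it; z points along the fingers, y is the line along which they close (so a half turn about z gives the same grasp; the last joint's range is limited). The gripper opens to 85 mm and grips with 20 to 120 N. Pads are 22 mm wide; open, the fingers measure 114 mm over their backs; the gripper's body (76 mm by 85 mm) begins 54 mm behind the grasp point. The pads swing forward as they close: fully open they stand 13 mm farther back than shut.
Start: joints at [1.23, 0.13, 1.488, -0, 1.523, -0.085], TCP at [151.789, 580.487, 231.292] pointing down, gripper open.
Joint ranges: [-2.96, 2.96], [-0.89, 2.26], [0.02, 2.5], [-1.34, 4.48], [0, 2.73], [-2.66, 2.66]. Speed limits (rad/s): [2.39, 2.39, 2.79, 3.14, 3.14, 3.14].

## Interface

Orientations are given as a unit quaternion [x, y, z, w].
In Python, from plant import env gives the robot as it stands. The module is installed in compiled form; this text tells all that it offers.
- The arm moves only by the tool arm_command, never from a script. Its arguments are lists of equal length, an entry for each row: "twist": the turn, a rotation vector about the tool's x, y, z in rad, a list of three; "slide": the shift along the tool's x, y, z in m, a list of three; "grip": the opening, from -1 (shut) to 1 (fully open). A call has 1 to 8 rows; each row shifts and turns the commanded pose from where the row before left it, along the tool's axes as they then stand; what a row does not reach is not made up. A row lasts 1/8 s, in which the tool goes at most 62.5 mm and 10.7 degrees, less where a joint would pass 70% of its speed; a pose out of reach is approached as far as the arm can. A call with a gripper value outside its range is refused whole. The fingers move at their own pace and stop on an object; "force" is the grip in N (left out, the last holds). Time passes only in rows, so rows that do not move let the fingers close. It gives the time, the measured TCP pose, the force, the opening and the grip force at its end, in the units of the state.
- env.observe(): the state, without advancing time (a new reading comes with each control period).
- env.snapshot(name): name is "scene" or "top" or "wrist"; returns a dict with "frame" (384x512x3 uint8, red, green, blue), "vfov" (degrees; the focal length in pixels is half the picture's height over the tangent of half this angle, whatever the lens; pixels are square), "cx", "cy" (the principal point, pixels), "cam_to_world" (4x4, takes a point from camera to world coordinates). Camera axes: x right, y down, z forward; pixel columns grow to the right and rows downward; lengths in mm; the calibration is good to about 2 mm. A picture is of the moment at which its call begins. There is no depth.
- env.close_job(): hands the job in; it is judged then, once.
The state is a dict: "clock": time; "qpos": joint angles; "dq": joint speeds; "effort": joint torques, N m; "ee_pos": TCP position; "ee_rot": TCP orientation; "wrist_force": force on the tool from outside, world axes, zero at the start; "moment": the same for the moment, N m; "opening": finger opening in mm; "finger_force": force on a finger pad.
Only numpy, scipy, OpenCV 4.12 (cv2) and the standard library are available. Lean on these libraries where they do the work, as an engineer would, in place of code of your own. Each camera call takes 0.05 s, during which the arm holds its last target. There are 200 camera calls.

## Working session

There is one attempt and no reset: what is moved stays moved. The work goes in short steps, Python scripts to look and compute and a tool call to move; the robot and the scene stay as the last step left them, time stands still between calls to the robot, and variables do not carry over. Pictures are saved under pics/ and viewed, at most 14 in all, crops included, and the job is handed in when it is done.

Besides the shell and the picture viewer there is one more tool, called after "Emit:" as name(argument=value, ...), one argument or row to a line, values as JSON. arm_command: Moves the arm, as the interface text tells. Its arguments: {"type":"object","properties":{"twist":{"type":"array","items":{"type":"array","items":{"type":"number"}}},"slide":{"type":"array","items":{"type":"array","items":{"type":"number"}}},"grip":{"type":"array","items":{"type":"number"}},"force":{"type":"number"}},"required":["twist","slide","grip"]}

```bash
mkdir -p pics; cat > h.py <<'E'
import numpy as np, cv2
from plant import env
from scipy.spatial.transform import Rotation as R
def snap(n,f=None):
    s=env.snapshot(n)
    if f: cv2.imwrite('pics/'+f,s['frame'][:,:,::-1])
    return s
def px2w(s,u,v,z):
    f=192/np.tan(np.radians(s['vfov'])/2); T=np.array(s['cam_to_world'])
    d=T[:3,:3]@[(u-s['cx'])/f,(v-s['cy'])/f,1]; o=T[:3,3]
    return (o+d*(z-o[2])/d[2])
def w2px(s,p):
    f=192/np.tan(np.radians(s['vfov'])/2); T=np.array(s['cam_to_world'])
    c=T[:3,:3].T@(np.array(p)-T[:3,3]); return np.array([s['cx']+f*c[0]/c[2],s['cy']+f*c[1]/c[2]])
E
python3 - <<'E'
from h import *
import pickle
np.set_printoptions(precision=3,suppress=True)
a=snap('top');b=snap('scene')
pickle.dump((a,b),open('s0.pkl','wb'))
for n,s in(('t0.png',a),('s0.png',b)):
    cv2.imwrite('pics/'+n,cv2.resize(s['frame'][:,:,::-1],(800,600),interpolation=cv2.INTER_CUBIC))
    print(s['vfov'],s['cx'],s['cy'],np.array(s['cam_to_world']))
o=env.observe();print(o)
E
```

```text
50.33867244991636 255.75891238454284 189.34954794985055 [[   0.025   -0.996    0.085  492.95 ]
 [  -1.      -0.027   -0.015    0.646]
 [   0.017   -0.085   -0.996 1409.1  ]
 [   0.       0.       0.       1.   ]]
54.834499536764376 250.92563078893338 191.3643201520747 [[   0.058    0.812   -0.58  1174.48 ]
 [   0.998   -0.055    0.023  -21.045]
 [  -0.013   -0.581   -0.814  857.78 ]
 [   0.       0.       0.       1.   ]]
{'clock': 0.1, 'qpos': array([ 1.23 ,  0.131,  1.489, -0.   ,  1.523, -0.085]), 'dq': array([-0.   , -0.   , -0.002, -0.   , -0.001, -0.   ]), 'effort': array([  0.001, -57.095, -50.194,  -0.   ,   0.008,   0.   ]), 'ee_pos': array([151.622, 579.993, 230.325]), 'ee_rot': array([ 0.128,  0.992, -0.001, -0.   ]), 'wrist_force': array([ 0.091,  0.229, -0.749]), 'moment': array([-0.   , -0.047, -0.035]), 'finger_force': 0.0, 'opening': 85.37052999297441}
```

View pics/t0.png

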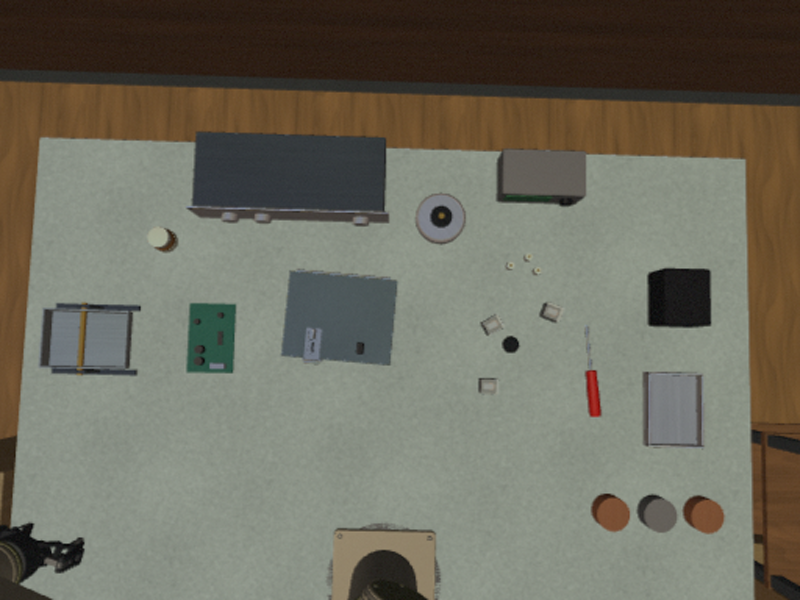

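View pics/s0.png

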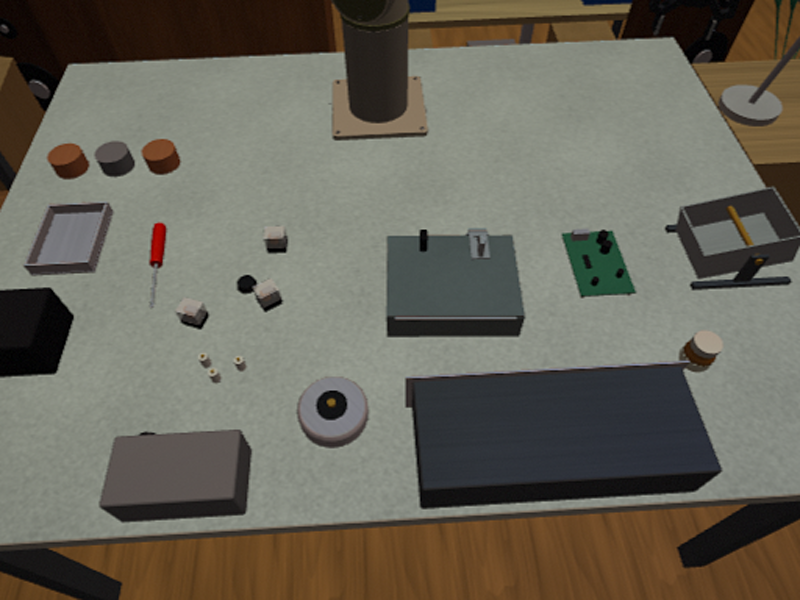

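The top view shows the case lid with corners near (290,270), (397,281), (389,364), (282,355). Three relays are at (491,324), (552,312) and (488,386), with the foot at (511,344). Next I'll measure at full resolution.

```bash
python3 - <<'E'
from h import *
import pickle
a,b=pickle.load(open('s0.pkl','rb'))
def c(s,x,y,w,h,k): return cv2.resize(s['frame'][y:y+h,x:x+w,::-1],(w*k,h*k),interpolation=cv2.INTER_CUBIC)
m=np.zeros((600,800,3),np.uint8)
m[:300,:400]=c(a,176,168,80,60,5)
m[:300,400:]=c(a,296,190,80,60,5)
m[300:,:400]=c(b,240,145,100,75,4)
m[300:,400:]=c(b,110,135,100,75,4)
cv2.imwrite('pics/m.png',m)
E
```

```text
(no output)
```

View pics/m.png

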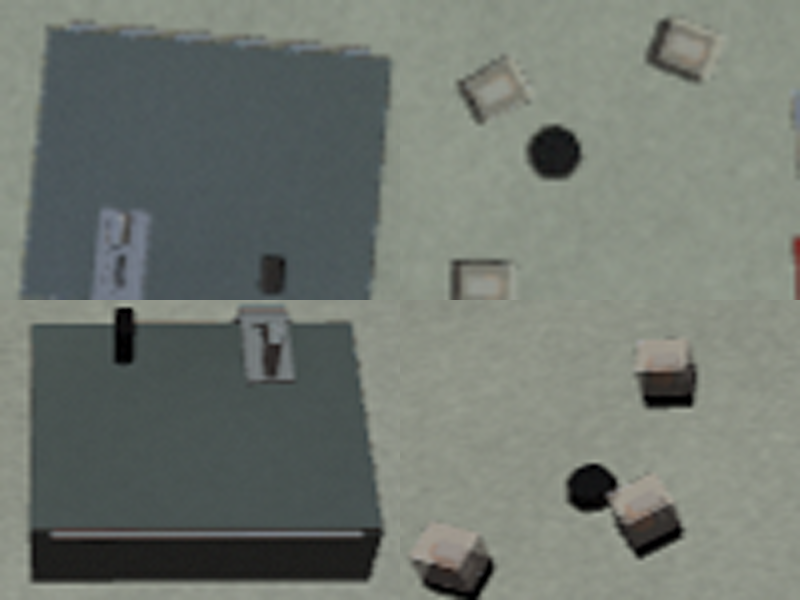

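The crops show the lid corners clearly, with the hasp left of the middle at the front edge and the pull to its right. In the top crop two relays are yawed and one is nearly aligned.

```bash
python3 - <<'E'
from h import *
import pickle
from scipy.optimize import least_squares
np.set_printoptions(precision=3,suppress=True)
a,b=pickle.load(open('s0.pkl','rb'))
L=np.array([[89,114,64],[89,-114,64],[-89,-114,64],[-89,114,64]])
pa=[(185.6,173.4),(254,179.4),(249,233),(180.5,227.2)]
pb=[(335.5,201.75),(247.5,202.5),(248,150.75),(328,150.5)]
for n,s,p in(('a',a,pa),('b',b,pb)): print(n,[px2w(s,*q,64) for q in p])
def pose(x,l):
    r=R.from_euler('z',x[2]).as_matrix(); return l@r.T+[x[0],x[1],0]
def res(x,wa=1,wb=1):
    P=pose(x,L);return np.r_[wa*np.ravel([w2px(a,q)-p for q,p in zip(P,pa)]),wb*np.ravel([w2px(b,q)-p for q,p in zip(P,pb)])]
for w in((1,1),(1,0),(0,1)):
    o=least_squares(res,[600,150,0],args=w,x_scale=[1,1,.01]);print(w,o.x,o.cost)
# features: pull top in both (lid pull at -60 (150 from hinge x=90), top z=98)
print('pull top a',px2w(a,176+272/5,168+272/5,98),'b pull',px2w(b,240+123/4,145+10/4,98))
print('tab a',px2w(a,176+124/5,168+222/5,102))
# relays: segment top camera
f=a['frame'].astype(int); sub=f[185:265,296:365]
for s,u0,v0,w,h in((a,296,185,70,80),(b,110,135,80,75)):
    sub=s['frame'][v0:v0+h,u0:u0+w].astype(int)
    m=((sub[...,0]-sub[...,1])>4).astype(np.uint8)
    n,lab,st,ce=cv2.connectedComponentsWithStats(m)
    for i in range(1,n):
        if st[i,4]>15:
            ys,xs=np.nonzero(lab==i); rc=cv2.minAreaRect(np.c_[xs,ys].astype(np.float32))
            c=ce[i]+[u0,v0]; print(c,st[i,4],px2w(s,*c,44),rc[1],rc[2])
E
```

```text
a [array([654.361, 214.271,  64.   ]), array([640.537, -12.289,  64.   ]), array([463.683,  -0.44 ,  64.   ]), array([476.966, 223.859,  64.   ])]
b [array([655.912, 216.627,  64.   ]), array([643.094,  -9.528,  64.   ]), array([465.507,   1.264,  64.   ]), array([480.468, 228.784,  64.   ])]
(1, 1) [560.04  108.128  -0.061] 1.9477484870433723
(1, 0) [558.901 106.346  -0.06 ] 0.2959816829100889
(0, 1) [561.082 109.261  -0.063] 0.22727986777553746
pull top a [496.623  59.895  98.   ] b pull [488.339  63.421  98.   ]
tab a [525.994 154.95  102.   ]
[175.667 149.807] 114 [ 429.07  -210.673   44.   ] (11.0, 12.0) 90.0
[169.612 185.702] 121 [ 560.147 -219.375   44.   ] (11.62755298614502, 12.969194412231445) 63.43495178222656
[121.732 197.631] 157 [ 591.451 -345.286   44.   ] (16.120866775512695, 15.4348726272583) 30.963754653930664
```

```bash
cat >> h.py <<'E'
C=np.array([560.,108.]);YAW=-0.061
def cpt(x,y,z):
    c,s=np.cos(YAW),np.sin(YAW); return np.array([C[0]+c*x-s*y,C[1]+s*x+c*y,z])
def plan(p=None,yaw=None,tilt=0,step=50):
    """yaw: world angle of tool y axis (mod pi), tilt about tool y"""
    o=env.observe(); r=R.from_quat(o['ee_rot']); q=r
    np.set_printoptions(precision=4,suppress=True)
    if p is not None:
        d=r.inv().apply(np.array(p)-o['ee_pos'])/1000; n=max(1,int(np.ceil(np.linalg.norm(d)*1000/step)))
        print('slide total',d,'rows',n,'each',d/n)
    if yaw is not None:
        b=None
        for y in(yaw,yaw+np.pi):
            Y=np.array([np.cos(y),np.sin(y),0]);Z=np.array([0,0,-1.]);X=np.cross(Y,Z)
            t=R.from_matrix(np.c_[X,Y,Z])*R.from_euler('y',tilt); v=(r.inv()*t).as_rotvec()
            if b is None or np.linalg.norm(v)<np.linalg.norm(b): b=v
        print('twist',b,'rows',int(np.ceil(np.linalg.norm(b)/.17)))
    print(o['ee_pos'],'q6',o['qpos'][5],'op',o['opening'],'F',o['wrist_force'],'t',o['clock'])
E
python3 - <<'E'
from h import *
plan([480,100,400],np.pi/2+YAW)
E
```

```text
slide total [-0.4391 -0.3816 -0.1691] rows 13 each [-0.0338 -0.0294 -0.013 ]
twist [-0.0017 -0.0003 -0.1948] rows 2
[151.6223 579.9934 230.3251] q6 -0.08538468700558542 op 85.37052999297441 F [ 0.091   0.2289 -0.7491] t 0.1
```

Emit:
arm_command(
  twist=[
    [0,0,0],
    [0,0,0],
    [0,0,0],
    [0,0,0],
    [0,0,0],
    [0,0,0],
    [0,0,0],
  ],
  slide=[
    [-0.031,-0.027,-0.012],
    [-0.031,-0.027,-0.012],
    [-0.031,-0.027,-0.012],
    [-0.031,-0.027,-0.012],
    [-0.031,-0.027,-0.012],
    [-0.031,-0.027,-0.012],
    [-0.031,-0.027,-0.012],
  ],
  grip=[0,0,0,0,0,0,0],
  force=25,
)

```text
clock: 0.98
ee_pos: [314.3, 341.4, 315.3]
ee_rot: [0.127, 0.992, -0.0, -0.0]
wrist_force: [0.6, 0.5, -0.5]
opening: 43.0
finger_force: 0.0
```

Emit:
arm_command(
  twist=[
    [0,0,0],
    [0,0,0],
    [0,0,0],
    [0,0,0],
    [0,0,0],
    [0,0,0],
    [0,0,0],
    [0,0,0],
  ],
  slide=[
    [-0.031,-0.027,-0.012],
    [-0.031,-0.027,-0.012],
    [-0.031,-0.027,-0.012],
    [-0.031,-0.027,-0.012],
    [-0.031,-0.027,-0.012],
    [-0.031,-0.027,-0.012],
    [-0.036,-0.03,-0.013],
    [0,0,0],
  ],
  grip=[0,0,0,0,0,0,0,0],
)

```text
clock: 1.98
ee_pos: [481.5, 98.3, 400.4]
ee_rot: [0.13, 0.992, -0.0, 0.0]
wrist_force: [0.3, 0.7, -0.1]
opening: 42.7
finger_force: 0.0
```

Emit:
arm_command(
  twist=[
    [0,0,-0.097],
    [0,0,-0.097],
    [0,0,0],
    [0,0,0],
  ],
  slide=[
    [0,0,0],
    [0,0,0],
    [0,0,0],
    [0,0,0],
  ],
  grip=[0,0,0,0],
)

```text
clock: 2.48
ee_pos: [479.8, 101.2, 400.0]
ee_rot: [0.032, 0.999, 0.0, -0.0]
wrist_force: [0.6, -0.1, -0.5]
opening: 42.6
finger_force: 0.0
```

```bash
python3 - <<'E'
from h import *
import pickle
s=snap('wrist');pickle.dump(s,open('w1.pkl','wb'))
cv2.imwrite('pics/w1.png',cv2.resize(s['frame'][:,:,::-1],(800,600),interpolation=cv2.INTER_CUBIC))
np.set_printoptions(precision=3,suppress=True)
print(s['vfov'],np.array(s['cam_to_world']));o=env.observe();print(o['ee_pos'],o['ee_rot'],o['opening'],o['qpos'],o['clock'])
E
```

```text
70.55788801289884 [[  0.063   0.944   0.324 397.13 ]
 [  0.998  -0.06   -0.02  107.34 ]
 [  0.001   0.325  -0.946 542.943]
 [  0.      0.      0.      1.   ]]
[479.882 101.133 400.113] [ 0.032  1.     0.    -0.   ] 42.484196542758006 [ 0.103 -0.171  1.481  0.     1.832 -1.405] 2.525
```

View pics/w1.png

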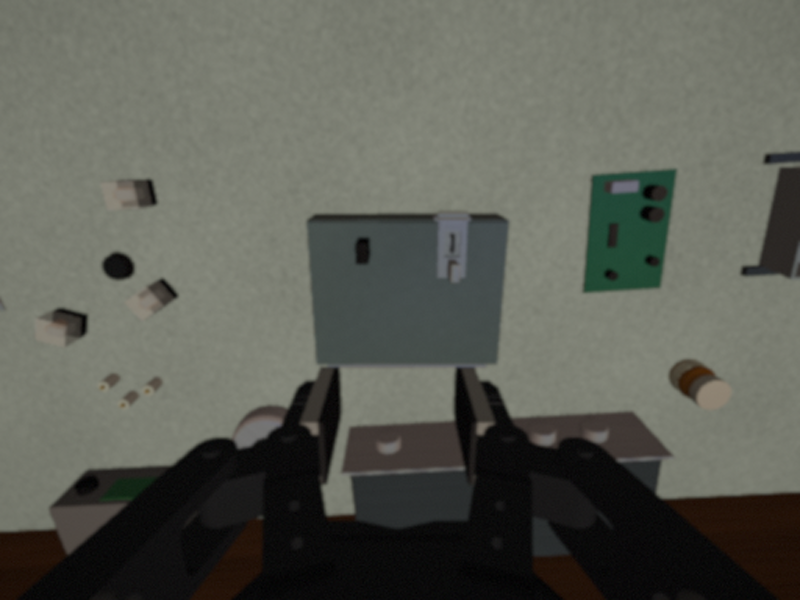

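Wrist view: lid corners near (309,222), (507,221), (498,364) and (316,365). The hasp tab is at about (454,270) and the pull at (362,250). All three relays are visible on the left.

```bash
python3 - <<'E'
from h import *
import pickle
from scipy.optimize import least_squares
s=pickle.load(open('w1.pkl','rb'))
np.set_printoptions(precision=1,suppress=True)
k=1.5625
for n,u,v,z in(('fr',309,222,64),('fl',507,221,64),('bl',498,364,64),('br',316,365,64)): print(n,px2w(s,u/k,v/k,z))
import h
def show(): 
  for n,p in (('pulltop',(-60,None,98)),):pass
m=cv2.resize(s['frame'][120:190,190:330,::-1],(840,420),interpolation=cv2.INTER_CUBIC)[:,:800]
# overlay predictions
def dot(p,c):
    u,v=w2px(s,p); cv2.circle(m,(int((u-190)*6),int((v-120)*6)),3,c,-1)
for q in((89,114,64),(89,-114,64),(-89,-114,64),(-89,114,64)): dot(cpt(*q),(0,0,255))
for q in((-38,50,104),(-38,50,95),(-38,50,70),(-96,50,68)): dot(cpt(*q),(0,255,0))
for y in(-38,-45,-52): dot(cpt(-60,y,98),(255,0,255))
cv2.imwrite('pics/w1c.png',m)
E
```

```text
fr [464.    4.4  64. ]
fl [477.  226.5  64. ]
bl [656.3 218.9  64. ]
br [643.1 -10.3  64. ]
```

View pics/w1c.png

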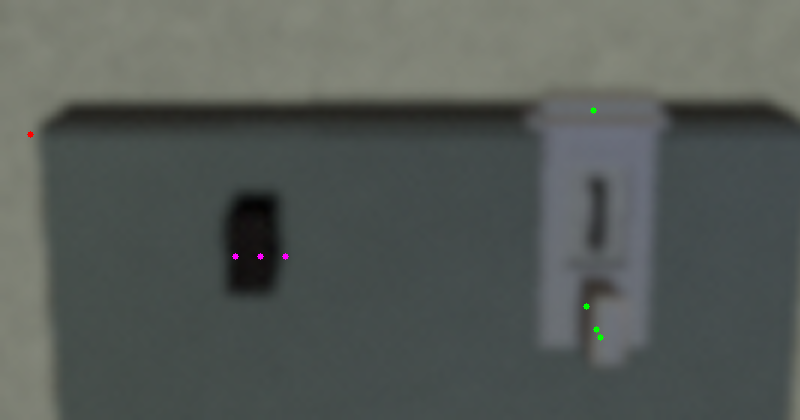

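The crop shows true features about 2 mm to +y of my predictions: tab top centre at about (612,332) and pull top centre at about (252,270). I'll refine the case to (559.5,110.2) and aim at the tab.

```bash
sed -i 's/^C=.*/C=np.array([559.5,110.2]);YAW=-0.06/' h.py; python3 - <<'E'
from h import *
import pickle
s=pickle.load(open('w1.pkl','rb'))
t=px2w(s,190+612/6,120+332/6,104);p=px2w(s,190+252/6,120+265/6,98)
c,n=np.cos(YAW),np.sin(YAW)
for q in(t,p): d=q[:2]-C; print(q, 'case frame',c*d[0]+n*d[1],-n*d[0]+c*d[1])
plan(np.r_[cpt(-38,51,0)[:2],150],np.pi/2+YAW)
E
```

```text
[523.61657838 163.40972835 104.        ] case frame -39.009519331107846 50.96226584133447
[499.53475706  64.15049921  98.        ] case frame -57.096025316071554 -49.562392772151384
slide total [-0.0408  0.0649  0.2501] rows 6 each [-0.0068  0.0108  0.0417]
twist [ 0.     -0.0003 -0.0031] rows 1
[479.8819 101.1329 400.1132] q6 -1.4046532885750314 op 42.484196542758006 F [ 0.0873 -0.4469  0.3765] t 2.525
```

Emit:
arm_command(
  twist=[
    [0,0,0],
    [0,0,0],
    [0,0,0],
    [0,0,0],
    [0,0,0],
    [0,0,0],
    [0,0,0],
  ],
  slide=[
    [-0.007,0.011,0.041],
    [-0.007,0.011,0.042],
    [-0.007,0.011,0.042],
    [-0.007,0.011,0.042],
    [-0.007,0.011,0.042],
    [-0.006,0.01,0.041],
    [0,0,0],
  ],
  grip=[-0.1,-0.1,-0.1,-0.1,-0.1,-0.1,-0.1],
)

```text
clock: 3.4
ee_pos: [522.2, 163.1, 146.2]
ee_rot: [0.031, 1.0, -0.001, -0.004]
wrist_force: [-1.3, -0.3, -0.1]
opening: 38.5
finger_force: 0.0
```

Emit:
arm_command(
  twist=[
    [0,0,0],
    [0,0,0],
    [0,0,0],
    [0,0,0],
  ],
  slide=[
    [0,0,0.024],
    [0,0,0.024],
    [0,0,0.024],
    [0,0,0],
  ],
  grip=[-0.1,-0.1,-0.1,-0.1],
)

```text
clock: 3.9
ee_pos: [524.4, 162.8, 78.4]
ee_rot: [0.031, 1.0, -0.0, -0.001]
wrist_force: [-0.1, -0.6, 0.9]
opening: 38.4
finger_force: 0.0
```

Emit:
arm_command(
  twist=[
    [0,0,0],
    [0,0,0],
    [0,0,0],
    [0,0,0],
    [0,0,0],
    [0,0,0],
  ],
  slide=[
    [0,0,0],
    [0,0,0],
    [0,0,0],
    [0,0,0],
    [0,0,0],
    [0,0,0],
  ],
  grip=[-1,-1,-1,-1,-1,-1],
  force=25,
)

```text
clock: 4.65
ee_pos: [526.6, 160.7, 80.5]
ee_rot: [0.031, 1.0, -0.002, 0.001]
wrist_force: [0.2, -11.9, 3.1]
opening: 9.8
finger_force: 28.1
```

```bash
python3 - <<'E'
import numpy as np
t=np.linspace(0,1.95,17);x=58*np.cos(t)-27*np.sin(t);z=58*np.sin(t)+27*np.cos(t)
print([[round(-a/1000,4),0,round(-b/1000,4)] for a,b in zip(np.diff(x),np.diff(z))])
E
```

```text
[[np.float64(0.0037), 0, np.float64(-0.0069)], [np.float64(0.0045), 0, np.float64(-0.0063)], [np.float64(0.0053), 0, np.float64(-0.0058)], [np.float64(0.0059), 0, np.float64(-0.0051)], [np.float64(0.0065), 0, np.float64(-0.0043)], [np.float64(0.007), 0, np.float64(-0.0035)], [np.float64(0.0073), 0, np.float64(-0.0026)], [np.float64(0.0076), 0, np.float64(-0.0017)], [np.float64(0.0078), 0, np.float64(-0.0008)], [np.float64(0.0078), 0, np.float64(0.0002)], [np.float64(0.0077), 0, np.float64(0.0011)], [np.float64(0.0075), 0, np.float64(0.0021)], [np.float64(0.0072), 0, np.float64(0.003)], [np.float64(0.0068), 0, np.float64(0.0038)], [np.float64(0.0063), 0, np.float64(0.0046)], [np.float64(0.0057), 0, np.float64(0.0053)]]
```

Emit:
arm_command(
  twist=[
    [0,0,0],
    [0,0,0],
    [0,0,0],
    [0,0,0],
    [0,0,0],
    [0,0,0],
    [0,0,0],
    [0,0,0],
  ],
  slide=[
    [0.0037,-0.002,-0.0069],
    [0.0045,0,-0.0063],
    [0.0053,0,-0.0058],
    [0.0059,0,-0.0051],
    [0.0065,0,-0.0043],
    [0.007,0,-0.0035],
    [0.0073,0,-0.0026],
    [0.0076,0,-0.0017],
  ],
  grip=[-1,-1,-1,-1,-1,-1,-1,-1],
)

```text
clock: 5.65
ee_pos: [479.1, 163.3, 116.8]
ee_rot: [0.031, 1.0, -0.001, 0.003]
wrist_force: [5.1, -6.4, 0.2]
opening: 9.5
finger_force: 26.0
```

Emit:
arm_command(
  twist=[
    [0,0,0],
    [0,0,0],
    [0,0,0],
    [0,0,0],
    [0,0,0],
    [0,0,0],
    [0,0,0],
    [0,0,0],
  ],
  slide=[
    [0.0078,0,-0.0008],
    [0.0078,0,0.0002],
    [0.0077,0,0.0011],
    [0.0075,0,0.0021],
    [0.0072,0,0.003],
    [0.0068,0,0.0038],
    [0.0063,0,0.0046],
    [0.0057,0,0.0053],
  ],
  grip=[-1,-1,-1,-1,-1,-1,-1,-1],
)

```text
clock: 6.65
ee_pos: [422.7, 167.0, 98.9]
ee_rot: [0.031, 1.0, -0.0, 0.003]
wrist_force: [-2.8, -9.8, 13.8]
opening: 9.6
finger_force: 33.8
```

```bash
python3 - <<'E'
from h import *
s=snap('wrist');cv2.imwrite('pics/w2.png',s['frame'][:,:,::-1]);plan(np.r_[cpt(-147,50,0)[:2],91])
E
```

```text
slide total [0.0058 0.0016 0.0067] rows 1 each [0.0058 0.0016 0.0067]
[421.4756 166.9249  97.7167] q6 -1.242460299858125 op 9.719070648321665 F [-4.1    -7.3112 13.0093] t 6.7
```

View pics/w2.png

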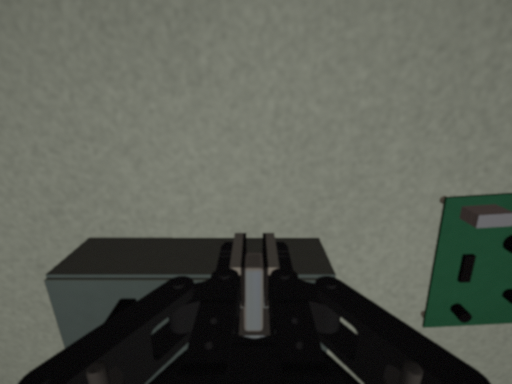

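Emit:
arm_command(
  twist=[
    [0,0,0],
    [0,0,0],
    [0,0,0],
    [0,0,0],
    [0,0,0],
    [0,0,0],
    [0,0,0],
  ],
  slide=[
    [0,0,0],
    [0,0,0],
    [0,0,0],
    [0,0,-0.03],
    [0,0,-0.035],
    [0,0,-0.035],
    [0,0,0],
  ],
  grip=[-0.1,-0.1,-0.1,-0.1,-0.1,-0.1,-0.1],
)

```text
clock: 7.58
ee_pos: [422.5, 168.3, 198.6]
ee_rot: [0.031, 1.0, 0.001, 0.003]
wrist_force: [-0.1, -0.4, -0.5]
opening: 38.1
finger_force: 0.0
```

```bash
python3 - <<'E'
from h import *
plan(np.r_[cpt(-60,-49.5,0)[:2],150],np.pi/2+YAW)
E
```

```text
slide total [-0.0802 -0.0992  0.0488] rows 3 each [-0.0267 -0.0331  0.0163]
twist [ 0.002   0.0055 -0.0016] rows 1
[422.4637 168.2901 198.5802] q6 -1.243051270418624 op 38.10748184576967 F [-0.0557 -0.358  -0.5077] t 7.575
```

Emit:
arm_command(
  twist=[
    [0,0,0],
    [0,0,0],
    [0,0,0],
    [0,0,0],
    [0,0,0],
    [0,0,0],
  ],
  slide=[
    [-0.02,-0.033,0],
    [-0.03,-0.033,0],
    [-0.03,-0.033,0.008],
    [0,0,0.04],
    [0,0,0.0],
    [0,0,0],
  ],
  grip=[-0.1,-0.1,-0.1,-0.1,-0.1,-0.1],
)

```text
clock: 8.32
ee_pos: [493.9, 64.2, 147.4]
ee_rot: [0.031, 1.0, 0.0, -0.0]
wrist_force: [0.1, 0.5, 0.1]
opening: 38.3
finger_force: 0.0
```

```bash
python3 - <<'E'
from h import *
s=snap('wrist');cv2.imwrite('pics/w3.png',s['frame'][:,:,::-1]);plan(np.r_[cpt(-60,-49.5,0)[:2],73],np.pi/2+YAW)
E
```

```text
slide total [-0.0019  0.0001  0.0753] rows 2 each [-0.001   0.0001  0.0377]
twist [ 0.0002  0.0011 -0.001 ] rows 1
[494.6071  64.3576 148.3424] q6 -1.4833190255432769 op 38.13276710145975 F [-0.5638  0.0926  0.9128] t 8.375
```

View pics/w3.png

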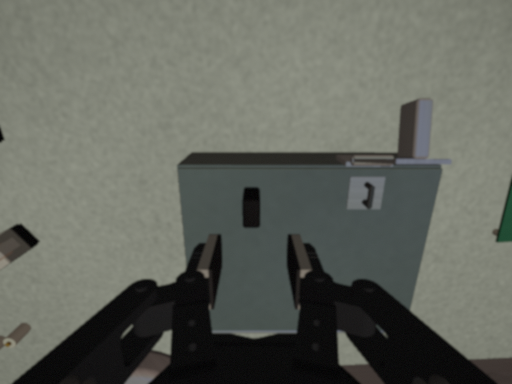

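Emit:
arm_command(
  twist=[
    [0,0,0],
    [0,0,0],
    [0,0,0],
    [0,0,0],
    [0,0,0],
    [0,0,0],
    [0,0,0],
    [0,0,0],
  ],
  slide=[
    [-0.0015,0,0.025],
    [0,0,0.025],
    [0,0,0.025],
    [0,0,0],
    [0,0,0],
    [0,0,0],
    [0,0,0],
    [0,0,0],
  ],
  grip=[-0.1,-0.1,-0.1,-0.1,-1,-1,-1,-1],
  force=35,
)

```text
clock: 9.38
ee_pos: [496.9, 61.8, 74.4]
ee_rot: [0.031, 1.0, -0.002, 0.001]
wrist_force: [-3.2, -10.3, 4.8]
opening: 12.9
finger_force: 38.3
```

```bash
python3 - <<'E'
import numpy as np
from h import plan
t=np.linspace(0,1.76,25);x=-150*np.cos(t)+28.5*np.sin(t);z=150*np.sin(t)+28.5*np.cos(t)
print([[round(float(-a/1000),4),0,round(float(-b/1000),4)] for a,b in zip(np.diff(x),np.diff(z))]);plan()
E
```

```text
[[-0.0025, 0, -0.0109], [-0.0033, 0, -0.0107], [-0.0041, 0, -0.0104], [-0.0048, 0, -0.0101], [-0.0055, 0, -0.0097], [-0.0062, 0, -0.0093], [-0.0069, 0, -0.0088], [-0.0075, 0, -0.0083], [-0.0081, 0, -0.0077], [-0.0087, 0, -0.0071], [-0.0092, 0, -0.0064], [-0.0096, 0, -0.0058], [-0.01, 0, -0.005], [-0.0103, 0, -0.0043], [-0.0106, 0, -0.0035], [-0.0109, 0, -0.0027], [-0.011, 0, -0.0019], [-0.0111, 0, -0.0011], [-0.0112, 0, -0.0003], [-0.0112, 0, 0.0005], [-0.0111, 0, 0.0013], [-0.011, 0, 0.0022], [-0.0108, 0, 0.003], [-0.0106, 0, 0.0037]]
[496.8672  61.8355  74.4033] q6 -1.4836616455565124 op 12.948639891365682 F [ -3.1893 -10.3169   4.8453] t 9.375
```

Emit:
arm_command(
  twist=[
    [0,0,0],
    [0,0,0],
    [0,0,0],
    [0,0,0],
    [0,0,0],
    [0,0,0],
    [0,0,0],
    [0,0,0],
  ],
  slide=[
    [-0.0025,-0.002,-0.0109],
    [-0.0033,0,-0.0107],
    [-0.0041,0,-0.0104],
    [-0.0048,0,-0.0101],
    [-0.0055,0,-0.0097],
    [-0.0062,0,-0.0093],
    [-0.0069,0,-0.0088],
    [-0.0075,0,-0.0083],
  ],
  grip=[-1,-1,-1,-1,-1,-1,-1,-1],
)

```text
clock: 10.38
ee_pos: [536.3, 59.2, 150.7]
ee_rot: [0.031, 1.0, -0.0, -0.001]
wrist_force: [-1.7, -1.8, -8.2]
opening: 13.0
finger_force: 35.3
```

Emit:
arm_command(
  twist=[
    [0,0,0],
    [0,0,0],
    [0,0,0],
    [0,0,0],
    [0,0,0],
    [0,0,0],
    [0,0,0],
    [0,0,0],
  ],
  slide=[
    [-0.0081,0,-0.0077],
    [-0.0087,0,-0.0071],
    [-0.0092,0,-0.0064],
    [-0.0096,0,-0.0058],
    [-0.01,0,-0.005],
    [-0.0103,0,-0.0043],
    [-0.0106,0,-0.0035],
    [-0.0109,0,-0.0027],
  ],
  grip=[-1,-1,-1,-1,-1,-1,-1,-1],
)

```text
clock: 11.38
ee_pos: [614.4, 54.4, 193.2]
ee_rot: [0.031, 1.0, -0.0, 0.0]
wrist_force: [-4.2, -2.0, -3.7]
opening: 13.3
finger_force: 34.3
```

Emit:
arm_command(
  twist=[
    [0,0,0],
    [0,0,0],
    [0,0,0],
    [0,0,0],
    [0,0,0],
    [0,0,0],
    [0,0,0],
    [0,0,0],
  ],
  slide=[
    [-0.011,0,-0.0019],
    [-0.0111,0,-0.0011],
    [-0.0112,0,-0.0003],
    [-0.0112,0,0.0005],
    [-0.0111,0,0.0013],
    [-0.011,0,0.0022],
    [-0.0108,0,0.003],
    [-0.0106,0,0.0037],
  ],
  grip=[-1,-1,-1,-1,-1,-1,-1,-1],
)

```text
clock: 12.38
ee_pos: [703.0, 48.8, 186.8]
ee_rot: [0.031, 1.0, -0.0, 0.001]
wrist_force: [-3.2, -2.4, 1.5]
opening: 13.0
finger_force: 34.1
```

Emit:
arm_command(
  twist=[
    [0,0,0],
    [0,0,0],
  ],
  slide=[
    [0,0,0],
    [0,0,0],
  ],
  grip=[-1,-1],
)

```text
clock: 12.62
ee_pos: [702.8, 48.8, 186.8]
ee_rot: [0.031, 1.0, -0.0, 0.002]
wrist_force: [1.8, -2.7, 3.5]
opening: 13.3
finger_force: 34.4
```

Emit:
arm_command(
  twist=[
    [0,0,0],
    [0,0,0],
    [0,0,0],
    [0,0,0],
  ],
  slide=[
    [-0.0035,0,0.0012],
    [-0.0035,0,0.0012],
    [0,0,0],
    [0,0,0],
  ],
  grip=[-1,-1,-1,-1],
)

```text
clock: 13.12
ee_pos: [709.0, 48.5, 184.2]
ee_rot: [0.031, 1.0, -0.0, 0.001]
wrist_force: [0.7, -3.7, 5.0]
opening: 13.5
finger_force: 34.7
```

Emit:
arm_command(
  twist=[
    [0,0,0],
    [0,0,0],
    [0,0,0],
    [0,0,0],
  ],
  slide=[
    [-0.0035,0,0.0013],
    [-0.0035,0,0.0014],
    [0,0,0],
    [0,0,0],
  ],
  grip=[-1,-1,-1,-1],
)

```text
clock: 13.62
ee_pos: [713.4, 48.2, 182.0]
ee_rot: [0.031, 1.0, -0.0, -0.002]
wrist_force: [-16.8, -2.5, 15.0]
opening: 13.4
finger_force: 35.5
```

```bash
python3 - <<'E'
from h import *
s=snap('scene');plan()
cv2.imwrite('pics/s1.png',cv2.resize(s['frame'][60:260,180:400,::-1],(660,600),interpolation=cv2.INTER_CUBIC))
import pickle;pickle.dump(s,open('s1.pkl','wb'))
E
```

```text
[713.4014  48.188  182.0556] q6 -1.5132238672710923 op 13.20846205706016 F [-17.4042  -3.3258  16.2286] t 13.675
```

View pics/s1.png

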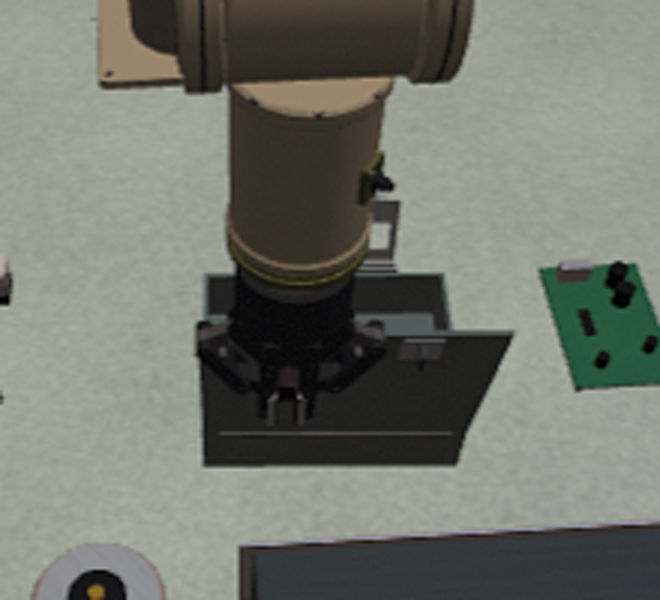

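Emit:
arm_command(
  twist=[
    [0,0,0],
    [0,0,0],
    [0,0,0],
    [0,0,0],
    [0,0,0],
    [0,0,0],
  ],
  slide=[
    [0,0,0],
    [0,0,0],
    [0,0,-0.03],
    [0,0,-0.05],
    [0,0,-0.05],
    [0,0,-0.05],
  ],
  grip=[-0.1,-0.1,-0.1,-0.1,-0.1,-0.1],
)

```text
clock: 14.42
ee_pos: [715.3, 48.6, 361.4]
ee_rot: [0.031, 1.0, 0.0, -0.0]
wrist_force: [-0.2, -0.1, 0.5]
opening: 38.7
finger_force: 0.0
```

Emit:
arm_command(
  twist=[
    [0,0,0],
    [0,0,0],
    [0,0,0],
    [0,0,0],
    [0,0,0],
    [0,0,0],
    [0,0,0],
  ],
  slide=[
    [0.042,-0.015,-0.006],
    [0.042,-0.015,-0.006],
    [0.042,-0.015,-0.006],
    [0.042,-0.015,-0.006],
    [0.042,-0.015,-0.006],
    [0.03,-0.01,-0.006],
    [0,0,0],
  ],
  grip=[0,0,0,0,0,0,0],
)

```text
clock: 15.3
ee_pos: [469.8, -22.0, 397.7]
ee_rot: [0.031, 1.0, -0.0, 0.001]
wrist_force: [0.7, -0.5, -0.3]
opening: 42.9
finger_force: 0.0
```

```bash
python3 - <<'E'
from h import *
import pickle
s=snap('wrist');pickle.dump(s,open('w4.pkl','wb'))
cv2.imwrite('pics/w4.png',cv2.resize(s['frame'][:,:,::-1],(800,600),interpolation=cv2.INTER_CUBIC));plan()
E
```

```text
[470.6089 -21.8059 396.9469] q6 -1.6639977210612804 op 42.91075497426957 F [-0.1316  0.3536 -0.6903] t 15.35
```

View pics/w4.png

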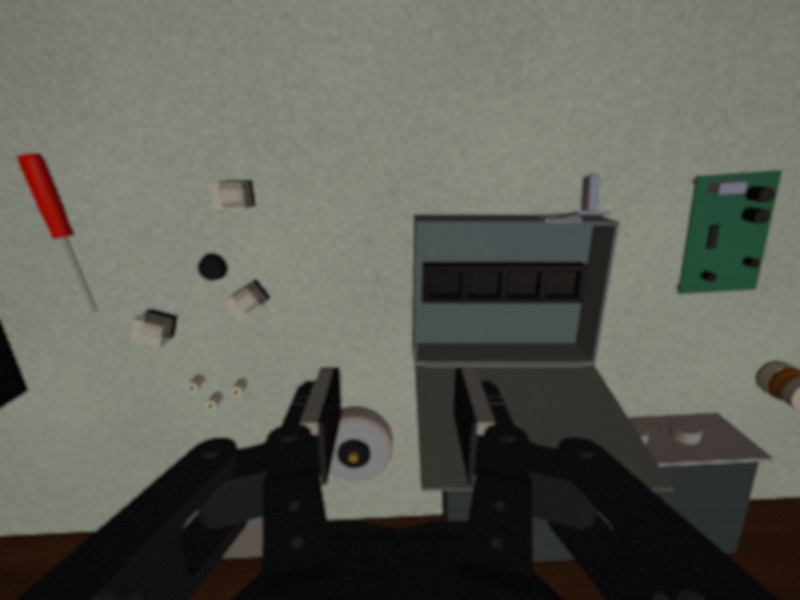

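The wrist view shows the lid fully open and the hasp swung back. The strip with four empty holes spans (424,263) to (582,302). The relays are at (231,195), (247,300) and (152,330). I'll fit the relay poses by silhouette.

```bash
cat >> h.py <<'E'
from scipy.optimize import minimize
def fitrelay(s,p0,z0=0,half=28,thr=30,K=6,dbg=None):
    """silhouette fit of relay box; returns x,y,yaw(of 32-axis),iou"""
    u0,v0=(w2px(s,[p0[0],p0[1],z0+22])-half).astype(int); u0=max(u0,0);v0=max(v0,0)
    im=s['frame'][v0:v0+2*half,u0:u0+2*half].astype(np.float32); H,W=im.shape[:2]
    bg=np.median(im.reshape(-1,3),0)
    d=np.linalg.norm(im-bg,axis=2); d=cv2.resize(d,(W*K,H*K),interpolation=cv2.INTER_CUBIC)
    m=(d>thr).astype(np.uint8)
    n,lab,st,ce=cv2.connectedComponentsWithStats(m); 
    c=(w2px(s,[p0[0],p0[1],z0+22])-[u0,v0])*K
    i=min((i for i in range(1,n) if st[i,4]>300),key=lambda i:np.hypot(*(ce[i]-c))); m=(lab==i).astype(np.uint8)
    def poly(x):
        c,q=np.cos(x[2]),np.sin(x[2]); P=[]
        for a in(-16,16):
            for b in(-19,19):
                for z in(0,44): P.append((w2px(s,[x[0]+c*a-q*b,x[1]+q*a+c*b,z0+z])+.5-[u0,v0])*K-.5)
        return cv2.convexHull(np.array(P,np.float32))
    def cost(x):
        r=np.zeros_like(m); cv2.fillConvexPoly(r,np.round(poly(x)*16).astype(np.int32),1,shift=4)
        return 1-(r&m).sum()/max(1,(r|m).sum())
    b=None
    for y in np.arange(0,np.pi,np.pi/6):
        x0=np.array([p0[0],p0[1],y]); o=minimize(cost,x0,method='Nelder-Mead',options=dict(initial_simplex=[x0,x0+[8,0,0],x0+[0,8,0],x0+[0,0,.3]],xatol=.05,fatol=1e-4))
        if b is None or o.fun<b.fun: b=o
    if dbg:
        g=cv2.resize(im.astype(np.uint8)[:,:,::-1],(W*K,H*K)); cv2.polylines(g,[np.round(poly(b.x)).astype(np.int32)],True,(0,0,255)); cs,_=cv2.findContours(m,0,1);cv2.drawContours(g,cs,-1,(0,255,0)); cv2.imwrite(dbg,g)
    return b.x,1-b.fun
E
python3 - <<'E'
from h import *
import pickle
np.set_printoptions(precision=3,suppress=True)
s=pickle.load(open('w4.pkl','rb'));a,_=pickle.load(open('s0.pkl','rb'));k=1.5625
for i,(u,v) in enumerate(((229,195),(245,300),(150,330))):
    p=px2w(s,u/k,v/k,40)
    x,f=fitrelay(s,p,dbg=f'pics/d{i}.png'); print('w',x,f)
    x,f=fitrelay(a,x,half=14);print('t',x,f)
g=np.hstack([cv2.imread(f'pics/d{i}.png') for i in range(3)]);g=cv2.resize(g,(790,int(790*g.shape[0]/g.shape[1])))
f=cv2.resize(s['frame'][150:210,255:385,::-1],(780,360),interpolation=cv2.INTER_CUBIC)
m=np.zeros((f.shape[0]+g.shape[0],790,3),np.uint8);m[:g.shape[0]]=g
for q in((25,103,26),(25,-103,26),(-25,-103,26),(-25,103,26),(0,75,26),(0,-75,26),(0,25,26),(0,-25,26)):
    u,v=w2px(s,cpt(*q));cv2.circle(f,(int((u-255+.5)*6),int((v-150+.5)*6)),2,(0,0,255),-1)
m[g.shape[0]:,:780]=np.clip(f*2.0,0,255);cv2.imwrite('pics/m2.png',m)
E
```

```text
w [ 420.692 -200.575    0.006] 0.48188351173425803
t [ 423.438 -212.691    3.153] 0.49443882709807885
w [ 546.469 -210.138    0.54 ] 0.5096098182239204
t [ 553.632 -216.328    0.557] 0.566570486397362
w [ 582.285 -344.316    2.736] 0.5506663089169126
t [ 583.811 -345.14    -0.391] 0.5403356794802382
```

View pics/m2.png

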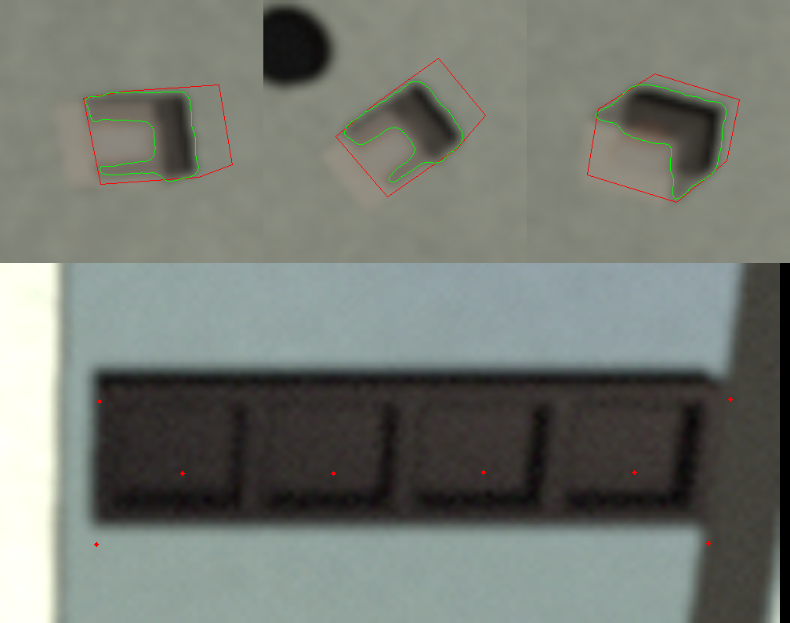

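The mosaic shows the hole centres matching my prediction in y to within 1.5 mm, but about 19 px (roughly 6 mm) nearer the front. The relay masks miss the pale tops, so I'll add chroma to the mask.

```bash
sed -i 's/    d=np.linalg.norm(im-bg,axis=2); d=cv2/    rg=(im[...,0]-im[...,1])-(bg[0]-bg[1]); d=np.maximum(np.linalg.norm(im-bg,axis=2),rg*thr\/5.); d=cv2/' h.py
python3 - <<'E'
from h import *
import pickle
np.set_printoptions(precision=3,suppress=True)
s=pickle.load(open('w4.pkl','rb'));a,_=pickle.load(open('s0.pkl','rb'));k=1.5625
for i,(u,v) in enumerate(((229,195),(245,300),(150,330))):
    p=px2w(s,u/k,v/k,40)
    x,f=fitrelay(s,p,dbg=f'pics/d{i}.png'); print('w',x,f)
    x,f=fitrelay(a,x,half=14);print('t',x,f)
# socket estimate in case frame
c,n=np.cos(YAW),np.sin(YAW)
for u in(178,331,482,635):
    q=px2w(s,255+u/6-.5,150+(455-263)/6-.5,26);d=q[:2]-C;print(q,'case',c*d[0]+n*d[1],-n*d[0]+c*d[1])
E
```

```text
w [ 421.473 -212.389    3.132] 0.9280766396462785
t [ 423.462 -212.664    3.154] 0.8693639291465378
w [ 553.278 -219.5      0.531] 0.931411872564749
t [ 554.776 -218.582    0.555] 0.7901184156798693
w [ 584.669 -348.202    2.734] 0.9081678097443663
t [ 584.726 -348.66    -0.357] 0.9076370170709793
[548.413  34.096  26.   ] case -6.503530925599858 -76.6319099563498
[551.577  84.536  26.   ] case -6.369477005383893 -26.092958138105864
[554.701 134.321  26.   ] case -6.237163652608697 23.78979165426503
[557.865 184.77   26.   ] case -6.1030858762013 74.3377373677255
```

Emit:
arm_command(
  twist=[
    [0,0,0.16],
    [0,0,0.16],
    [0,0,0.16],
    [0,0,0.16],
    [0,0,0.16],
    [0,0,0.16],
    [0,0,0.16],
    [0,0,0.16],
  ],
  slide=[
    [0,0,0],
    [0,0,0],
    [0,0,0],
    [0,0,0],
    [0,0,0],
    [0,0,0],
    [0,0,0],
    [0,0,0],
  ],
  grip=[0.18,0.18,0.18,0.18,0.18,0.18,0.18,0.18],
)

```text
clock: 16.35
ee_pos: [471.5, -21.4, 395.3]
ee_rot: [0.623, 0.782, -0.0, -0.001]
wrist_force: [0.2, 0.0, -0.4]
opening: 50.2
finger_force: 0.0
```

Emit:
arm_command(
  twist=[
    [0,0,0.16],
    [0,0,0.07],
    [0,0,0],
  ],
  slide=[
    [0,0,0],
    [0,0,0],
    [0,0,0],
  ],
  grip=[0.18,0.18,0.18],
)

```text
clock: 16.73
ee_pos: [471.3, -21.5, 395.5]
ee_rot: [0.707, 0.707, -0.0, -0.001]
wrist_force: [-0.2, -0.3, -0.9]
opening: 50.5
finger_force: 0.0
```

```bash
python3 - <<'E'
from h import *
plan([422.5,-212.5,200],0)
E
```

```text
slide total [-0.1911 -0.0486  0.1955] rows 6 each [-0.0319 -0.0081  0.0326]
twist [-0.0013 -0.0005  0.0002] rows 1
[471.2957 -21.4568 395.4867] q6 -0.15454940177509527 op 50.54418861326266 F [-0.1634 -0.2504 -0.8566] t 16.725
```

Emit:
arm_command(
  twist=[
    [0,0,0],
    [0,0,0],
    [0,0,0],
    [0,0,0],
    [0,0,0],
    [0,0,0],
    [0,0,0],
  ],
  slide=[
    [-0.032,-0.008,0.033],
    [-0.032,-0.008,0.033],
    [-0.032,-0.008,0.033],
    [-0.032,-0.008,0.033],
    [-0.032,-0.008,0.033],
    [-0.031,-0.008,0.03],
    [0,0,0],
  ],
  grip=[0.18,0.18,0.18,0.18,0.18,0.18,0.18],
)

```text
clock: 17.6
ee_pos: [420.5, -213.2, 197.9]
ee_rot: [0.708, 0.706, -0.001, -0.003]
wrist_force: [-0.8, 0.0, -0.4]
opening: 50.6
finger_force: 0.0
```

```bash
python3 - <<'E'
from h import *
s=snap('wrist');x,f=fitrelay(s,[422.5,-212.5],half=55,K=3,dbg='pics/d3.png');print(x,f)
plan([x[0],x[1],18],(x[2]+np.pi/2)%np.pi-np.pi/2)
E
```

```text
[ 4.22309646e+02 -2.13637482e+02  1.74184579e-02] 0.8388779527559055
slide total [-0.0012  0.0011  0.1818] rows 4 each [-0.0003  0.0003  0.0455]
twist [-0.0026 -0.0021 -0.0187] rows 1
[ 421.6838 -212.7766  199.8239] q6 -0.5748805854872492 op 50.70870403735615 F [ 0.0697  0.042  -0.0895] t 17.65
```

Emit:
arm_command(
  twist=[
    [0,0,-0.018],
    [0,0,0],
    [0,0,0],
    [0,0,0],
    [0,0,0],
    [0,0,0],
  ],
  slide=[
    [-0.001,0.001,0.045],
    [0,0,0.045],
    [0,0,0.045],
    [0,0,0.03],
    [0,0,0.016],
    [0,0,0],
  ],
  grip=[0.18,0.18,0.18,0.18,0.18,0.18],
)

```text
clock: 18.4
ee_pos: [423.7, -213.2, 20.3]
ee_rot: [0.701, 0.713, 0.0, -0.0]
wrist_force: [-0.5, -0.6, 0.4]
opening: 50.3
finger_force: 0.0
```

Emit:
arm_command(
  twist=[
    [0,0,0],
    [0,0,0],
    [0,0,0],
    [0,0,0],
    [0,0,0],
  ],
  slide=[
    [0,0,0],
    [0,0,0],
    [0,0,0],
    [0,0,0],
    [0,0,0],
  ],
  grip=[-0.6,-0.6,-0.6,-0.6,-0.6],
  force=40,
)

```text
clock: 19.02
ee_pos: [425.0, -214.7, 22.3]
ee_rot: [0.701, 0.713, 0.0, 0.002]
wrist_force: [-0.3, 2.0, 7.4]
opening: 31.4
finger_force: 41.4
```

Emit:
arm_command(
  twist=[
    [0,0,0],
    [0,0,0],
    [0,0,0],
    [0,0,0],
  ],
  slide=[
    [0,0,-0.02],
    [0,0,-0.05],
    [0,0,-0.06],
    [0,0,0],
  ],
  grip=[-0.6,-0.6,-0.6,-0.6],
)

```text
clock: 19.52
ee_pos: [426.9, -216.1, 157.1]
ee_rot: [0.701, 0.713, 0.001, 0.006]
wrist_force: [0.3, -0.2, -1.0]
opening: 31.6
finger_force: 40.5
```

```bash
python3 - <<'E'
from h import *
plan(np.r_[cpt(-6.3,-75.5,0)[:2],150],YAW)
E
```

```text
slide total [0.2492 0.1259 0.0067] rows 6 each [0.0415 0.021  0.0011]
twist [0.0099 0.0061 0.0769] rows 1
[ 426.9365 -216.085   157.1046] q6 -0.5927141293627411 op 31.578983729114608 F [ 0.2631 -0.2062 -0.9834] t 19.525
```

Emit:
arm_command(
  twist=[
    [0,0,0],
    [0,0,0.077],
    [0,0,0],
    [0,0,0],
    [0,0,0],
    [0,0,0],
    [0,0,0],
    [0,0,0],
  ],
  slide=[
    [0.04,0.022,0],
    [0.04,0.022,0],
    [0.044,0.018,0],
    [0.044,0.018,0],
    [0.044,0.018,0],
    [0.036,0.016,0.002],
    [0,0,0],
    [0,0,0],
  ],
  grip=[-0.6,-0.6,-0.6,-0.6,-0.6,-0.6,-0.6,-0.6],
)

```text
clock: 20.52
ee_pos: [545.4, 30.3, 147.7]
ee_rot: [0.728, 0.686, -0.001, -0.0]
wrist_force: [-0.1, -0.4, -0.6]
opening: 31.4
finger_force: 40.5
```

```bash
python3 - <<'E'
from h import *
plan(np.r_[cpt(-6.3,-75.5,0)[:2],80],YAW)
import pickle
s=snap('wrist');pickle.dump(s,open('w5.pkl','wb'))
cv2.imwrite('pics/w5.png',cv2.resize(s['frame'][:,:,::-1],(800,600),interpolation=cv2.INTER_CUBIC))
E
```

```text
slide total [0.0052 0.0031 0.0677] rows 2 each [0.0026 0.0015 0.0338]
twist [-0.0013  0.0004  0.0005] rows 1
[545.4129  30.2571 147.6699] q6 0.02139764590429252 op 31.393907320719247 F [-0.1138 -0.4125 -0.6304] t 20.525
```

View pics/w5.png

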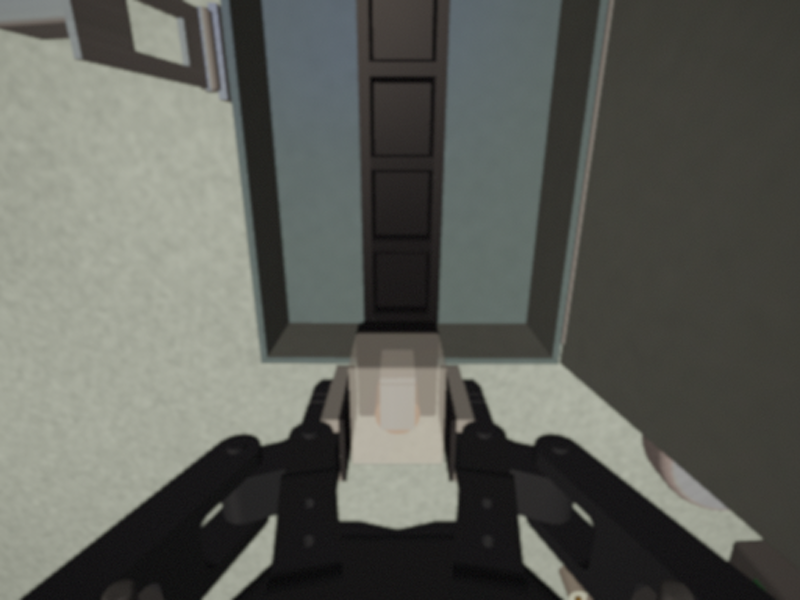

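The view is clear. The relay is held square and level. The hole edges of the last socket are about x 374–429, y 250–311, and the next is x 373–432, y 170–239. The relay's near bottom edge lies around y≈330, x 358–438.

```bash
python3 - <<'E'
from h import *
import pickle
s=pickle.load(open('w5.pkl','rb'));k=1.5625
np.set_printoptions(precision=1,suppress=True)
o=env.observe();c,n=np.cos(YAW),np.sin(YAW)
def cf(q): d=np.array(q[:2])-C; return np.array([c*d[0]+n*d[1],-n*d[0]+c*d[1]])
print('tcp case',cf(o['ee_pos']))
for nm,l,r,t,b in(('h0',374,429,250,311),('h1',373,432,170,239),('h2',372,434,78,157)):
    v=(t+b)/2
    print(nm,cf(px2w(s,l/k,v/k,26)),cf(px2w(s,r/k,v/k,26)),'y',cf(px2w(s,400/k,t/k,26)),cf(px2w(s,400/k,b/k,26)))
for z,row in((44,331),(5,324)):
  for u in (350,358,438,447): print(z,cf(px2w(s,u/k,row/k,147.7-22.3+z)))
print('rim corners',cf(px2w(s,263/k,361/k,60)),cf(px2w(s,562/k,360/k,60)))
g=s['frame'][:,:,::-1]
f=np.clip(np.hstack([cv2.resize(g[150:220,215:295],(400,350),interpolation=cv2.INTER_CUBIC)*2.5,cv2.resize(g[195:265,215:295],(400,350),interpolation=cv2.INTER_CUBIC)*1.5]),0,255)
cv2.imwrite('pics/w5c.png',f)
E
```

```text
tcp case [ -9.2 -81.1]
h0 [-23.4 -74.3] [ 12.4 -74.2] y [ -6.5 -54.1] [ -6.4 -95.4]
h1 [-23.2 -25.7] [ 13.  -25.7] y [-6.7 -5.5] [ -6.5 -47. ]
h2 [-22.9  23.4] [12.8 23.4] y [-6.8 43.8] [-6.7  1.9]
44 [-22.9 -48.1]
44 [-20.5 -48.1]
44 [  4.3 -48.1]
44 [  7.1 -48.1]
5 [-27.5 -61.8]
5 [-24.3 -61.8]
5 [  8.3 -61.8]
5 [ 12.  -61.8]
rim corners [ -89.5 -115. ] [  91.4 -114.2][ WARN:0@0.728] global loadsave.cpp:1063 imwrite_ Unsupported depth image for selected encoder is fallbacked to CV_8U.
```

View pics/w5c.png

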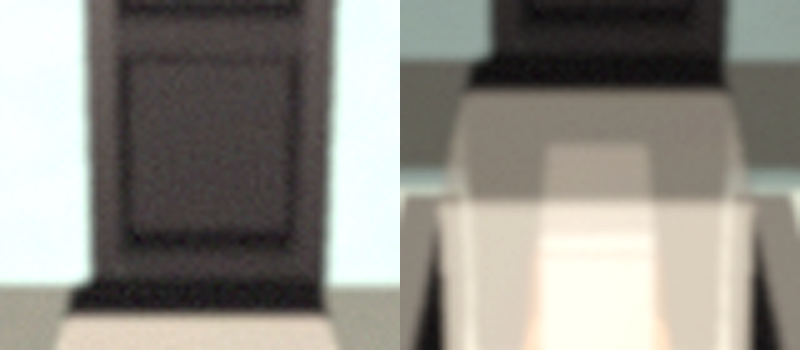

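Relay and hole compared in the same picture put the TCP target at case (-6.4, -75.7). I'll descend in two stages.

```bash
python3 - <<'E'
from h import *
plan(np.r_[cpt(-6.4,-75.7,0)[:2],58],YAW)
E
```

```text
slide total [0.0054 0.0029 0.0899] rows 2 each [0.0027 0.0014 0.045 ]
twist [-0.0009  0.0004 -0.0004] rows 1
[545.4549  29.811  147.9114] q6 0.021432665755896856 op 31.171918119932194 F [-0.2029  0.4882 -0.8749] t 20.575
```

Emit:
arm_command(
  twist=[
    [0,0,0],
    [0,0,0],
    [0,0,0],
    [0,0,0],
    [0,0,0],
  ],
  slide=[
    [0.005,0.003,0.02],
    [0,0,0.03],
    [0,0,0.025],
    [0,0,0.014],
    [0,0,0],
  ],
  grip=[-0.6,-0.6,-0.6,-0.6,-0.6],
)

```text
clock: 21.2
ee_pos: [547.9, 35.0, 57.6]
ee_rot: [0.728, 0.685, -0.001, -0.001]
wrist_force: [-0.2, -0.5, -0.1]
opening: 31.1
finger_force: 40.5
```

```bash
python3 - <<'E'
from h import *
plan(np.r_[cpt(-6.4,-75.7,0)[:2],34],YAW)
E
```

```text
slide total [0.0001 0.0007 0.0236] rows 1 each [0.0001 0.0007 0.0236]
twist [-0.0031  0.0001 -0.0006] rows 1
[547.9395  34.9789  57.6282] q6 0.0310185308202584 op 31.066062566596155 F [-0.2391 -0.4942 -0.0869] t 21.2
```

Emit:
arm_command(
  twist=[
    [0,0,0],
    [0,0,0],
    [0,0,0],
    [0,0,0],
    [0,0,0],
    [0,0,0],
    [0,0,0],
  ],
  slide=[
    [0,0.0007,0.006],
    [0,0,0.005],
    [0,0,0.004],
    [0,0,0.004],
    [0,0,0.004],
    [0,0,0.002],
    [0,0,0],
  ],
  grip=[-0.6,-0.6,-0.6,-0.6,-0.6,-0.6,-0.6],
)

```text
clock: 22.08
ee_pos: [550.6, 35.0, 42.5]
ee_rot: [0.728, 0.686, -0.0, 0.0]
wrist_force: [-41.6, -2.2, 74.6]
opening: 31.1
finger_force: 50.8
```

Emit:
arm_command(
  twist=[
    [0,0,0],
    [0,0,0],
    [0,0,0],
  ],
  slide=[
    [0,0,-0.008],
    [0,-0.002,-0.002],
    [0,0,0],
  ],
  grip=[-0.6,-0.6,-0.6],
)

```text
clock: 22.45
ee_pos: [547.9, 35.4, 44.0]
ee_rot: [0.728, 0.686, -0.0, -0.0]
wrist_force: [0.5, 0.4, -0.1]
opening: 31.0
finger_force: 41.3
```

```bash
python3 - <<'E'
from h import *
plan(np.r_[cpt(-6.4,-75.7,0)[:2],34],YAW)
E
```

```text
slide total [-0.0003  0.0007  0.01  ] rows 1 each [-0.0003  0.0007  0.01  ]
twist [-0. -0.  0.] rows 1
[547.8545  35.3669  44.0215] q6 0.031020709064344957 op 31.044076495949753 F [ 0.4517  0.3607 -0.0713] t 22.45
```

Emit:
arm_command(
  twist=[
    [0,0,0],
    [0,0,0],
    [0,0,0],
  ],
  slide=[
    [0,-0.001,0.003],
    [0,0,0.002],
    [0,0,0],
  ],
  grip=[-0.6,-0.6,-0.6],
)

```text
clock: 22.82
ee_pos: [548.3, 34.9, 42.1]
ee_rot: [0.728, 0.686, 0.0, 0.001]
wrist_force: [-10.9, -2.5, 27.1]
opening: 31.3
finger_force: 45.2
```

Emit:
arm_command(
  twist=[
    [0,0,0],
    [0,0,0],
  ],
  slide=[
    [0,-0.0015,0],
    [0,0,0],
  ],
  grip=[-0.6,-0.6],
)

```text
clock: 23.08
ee_pos: [548.0, 35.0, 42.3]
ee_rot: [0.728, 0.686, 0.001, 0.002]
wrist_force: [-4.1, -3.3, 20.5]
opening: 31.2
finger_force: 44.3
```

Emit:
arm_command(
  twist=[
    [0,0,0],
    [0,0,0],
  ],
  slide=[
    [0,-0.0015,0],
    [0,0,0],
  ],
  grip=[-0.6,-0.6],
)

```text
clock: 23.32
ee_pos: [547.8, 35.0, 42.4]
ee_rot: [0.728, 0.685, 0.003, 0.003]
wrist_force: [1.4, -3.1, 15.0]
opening: 31.0
finger_force: 43.5
```

Emit:
arm_command(
  twist=[
    [0,0,0],
    [0,0,0],
    [0,0,0],
  ],
  slide=[
    [0,0,0.003],
    [0,0,0.002],
    [0,0,0],
  ],
  grip=[-0.6,-0.6,-0.6],
)

```text
clock: 23.7
ee_pos: [548.2, 33.7, 39.5]
ee_rot: [0.728, 0.685, 0.002, 0.004]
wrist_force: [-8.1, -9.9, 34.1]
opening: 31.1
finger_force: 48.2
```

```bash
python3 - <<'E'
from h import *
plan(np.r_[cpt(-6.4,-75.7,0)[:2],34],YAW);o=env.observe();print(o['moment'])
s=snap('wrist')
g=s['frame'][:,:,::-1]
cv2.imwrite('pics/w6.png',np.clip(cv2.resize(g[130:300,140:366],(798,600),interpolation=cv2.INTER_CUBIC)*1.6,0,255).astype(np.uint8))
E
```

```text
slide total [0.0014 0.0003 0.0055] rows 1 each [0.0014 0.0003 0.0055]
twist [ 0.0078  0.0024 -0.0003] rows 1
[548.1506  33.6554  39.4764] q6 0.031160662434461552 op 31.067917650641476 F [-8.138  -9.9404 34.0975] t 23.7
[-1.0858  1.4702  0.1141]
```

View pics/w6.png

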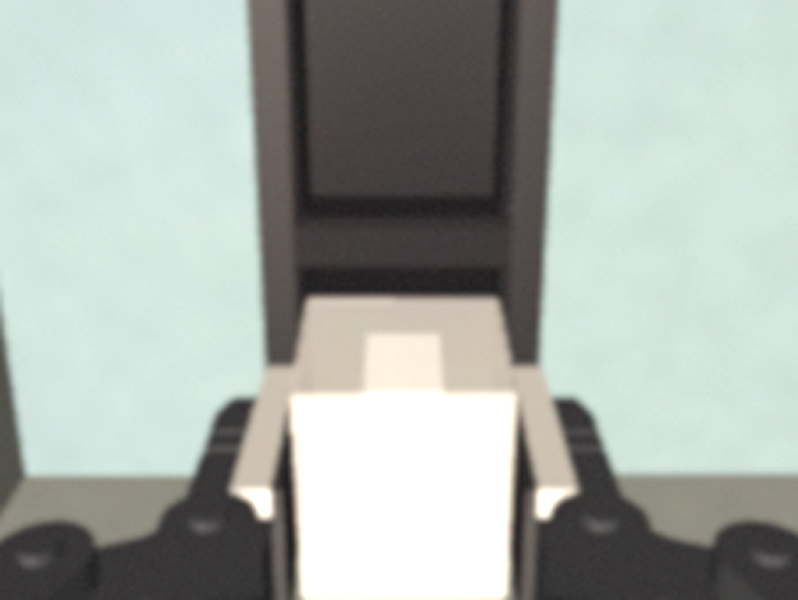

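The picture shows the relay lined up with the hole in x (columns 303–503). It is being guided towards -y by the far chamfer (Fy≈-10 N), so I'll ease -y and keep pressing.

Emit:
arm_command(
  twist=[
    [0,0,0],
    [0,0,0],
    [0,0,0],
  ],
  slide=[
    [-0.0025,-0.001,0],
    [0,0,0],
    [0,0,0],
  ],
  grip=[-0.6,-0.6,-0.6],
)

```text
clock: 24.12
ee_pos: [547.7, 32.9, 39.0]
ee_rot: [0.728, 0.685, 0.003, 0.003]
wrist_force: [-0.1, -0.8, 25.7]
opening: 31.1
finger_force: 47.3
```

Emit:
arm_command(
  twist=[
    [0,0,0],
    [0,0,0],
    [0,0,0],
  ],
  slide=[
    [0,0,0.003],
    [0,0,0.003],
    [0,0,0],
  ],
  grip=[-0.6,-0.6,-0.6],
)

```text
clock: 24.5
ee_pos: [547.9, 30.7, 33.9]
ee_rot: [0.728, 0.685, 0.002, 0.005]
wrist_force: [-5.4, -12.0, 34.1]
opening: 31.1
finger_force: 52.9
```

Emit:
arm_command(
  twist=[
    [0,0,0],
    [0,0,0],
    [0,0,0],
  ],
  slide=[
    [-0.002,0,0],
    [0,0,0.002],
    [0,0,0],
  ],
  grip=[-0.6,-0.6,-0.6],
)

```text
clock: 24.88
ee_pos: [547.5, 30.4, 32.2]
ee_rot: [0.728, 0.686, 0.003, 0.004]
wrist_force: [-8.8, -1.6, 39.7]
opening: 31.2
finger_force: 53.5
```

```bash
python3 - <<'E'
from h import *
import pickle
plan(np.r_[cpt(-6.4,-75.7,0)[:2],34],YAW);o=env.observe();print(o['moment'])
s=snap('wrist');pickle.dump(s,open('w7.pkl','wb'))
# relay top +y edge row along columns near center; brightness profile
c=s['frame'][150:300,246:262].astype(int).mean((1,2)).round().astype(int);print(list(enumerate(c,150))[::1])
for z in(56,64): print(z,[w2px(s,cpt(-6.4+a,-75.7+19,z)) for a in(-16,16)])
print([w2px(s,cpt(-6.4+a,-75.7+20+1.5,26)) for a in(-18.5,18.5)])
E
```

```text
slide total [ 0.0047  0.0008 -0.0018] rows 1 each [ 0.0047  0.0008 -0.0018]
twist [0.0089 0.0008 0.    ] rows 1
[547.5334  30.3817  32.1938] q6 0.02302055967605477 op 31.237364758828093 F [-8.7738 -1.5715 39.6593] t 24.875
[-0.6407  1.5674 -0.0195]
[(150, np.int64(46)), (151, np.int64(46)), (152, np.int64(45)), (153, np.int64(45)), (154, np.int64(45)), (155, np.int64(45)), (156, np.int64(45)), (157, np.int64(44)), (158, np.int64(44)), (159, np.int64(44)), (160, np.int64(44)), (161, np.int64(43)), (162, np.int64(44)), (163, np.int64(44)), (164, np.int64(44)), (165, np.int64(43)), (166, np.int64(43)), (167, np.int64(43)), (168, np.int64(42)), (169, np.int64(42)), (170, np.int64(42)), (171, np.int64(42)), (172, np.int64(42)), (173, np.int64(42)), (174, np.int64(42)), (175, np.int64(41)), (176, np.int64(41)), (177, np.int64(41)), (178, np.int64(41)), (179, np.int64(41)), (180, np.int64(41)), (181, np.int64(40)), (182, np.int64(40)), (183, np.int64(35)), (184, np.int64(28)), (185, np.int64(23)), (186, np.int64(23)), (187, np.int64(22)), (188, np.int64(23)), (189, np.int64(25)), (190, np.i
[... 1866 characters left out ...]
nt64(206)), (277, np.int64(206)), (278, np.int64(206)), (279, np.int64(206)), (280, np.int64(205)), (281, np.int64(200)), (282, np.int64(191)), (283, np.int64(184)), (284, np.int64(182)), (285, np.int64(182)), (286, np.int64(182)), (287, np.int64(182)), (288, np.int64(182)), (289, np.int64(182)), (290, np.int64(182)), (291, np.int64(182)), (292, np.int64(182)), (293, np.int64(182)), (294, np.int64(182)), (295, np.int64(181)), (296, np.int64(181)), (297, np.int64(181)), (298, np.int64(181)), (299, np.int64(181))]
56 [array([221.4101, 230.4338]), array([287.0087, 230.1455])]
64 [array([219.5969, 238.4763]), array([289.1713, 238.1523])]
[array([222.2991, 203.1026]), array([285.0798, 202.8825])]
```

```bash
python3 - <<'E'
from h import *
import pickle
from scipy.optimize import fsolve
s5=pickle.load(open('w5.pkl','rb'));s7=pickle.load(open('w7.pkl','rb'))
def edge(s,lo,hi):
    return s['frame'][lo:hi,246:262].astype(int).mean((1,2)).round().astype(int)
p5=edge(s5,195,310);print(195,list(map(int,p5)))
row=lambda s,y,z,x=-6.4: w2px(s,cpt(x,y,z))[1]
yf=fsolve(lambda y:row(s5,y[0],130.4,-9)-206.6,[-62])[0]
def rows(r_base,r_top):
    f=lambda v:[row(s5,v[0],125.4+v[1],-9)-r_base,row(s5,v[0],125.4+44,-9)-r_top]
    return fsolve(f,[-62,12])
# step edges
d=np.abs(np.diff(p5));print([(195+i,int(d[i])) for i in range(len(d)) if d[i]>6],yf)
E
```

```text
195 [22, 16, 14, 13, 16, 20, 23, 25, 25, 23, 19, 15, 12, 12, 12, 13, 18, 37, 62, 78, 84, 84, 84, 84, 84, 84, 84, 86, 92, 100, 104, 105, 105, 105, 106, 106, 106, 106, 108, 116, 132, 145, 153, 155, 155, 156, 160, 165, 169, 168, 165, 165, 168, 170, 170, 170, 170, 170, 170, 170, 170, 170, 170, 170, 170, 170, 170, 169, 169, 169, 169, 169, 169, 169, 169, 169, 169, 169, 169, 167, 163, 164, 168, 173, 174, 174, 174, 174, 175, 175, 175, 174, 174, 174, 175, 175, 175, 175, 175, 175, 174, 169, 163, 164, 165, 164, 163, 163, 163, 164, 165, 166, 167, 168, 169]
[(211, 19), (212, 25), (213, 16), (223, 8), (233, 8), (234, 16), (235, 13), (236, 8)] -61.29652374266234
```

```bash
cat > tilt.py <<'E'
from h import *
import pickle
from scipy.optimize import fsolve
row=lambda s,y,z,x=-6.4: w2px(s,cpt(x,y,z))[1]
def solve():
    s5=pickle.load(open('w5.pkl','rb'))
    # rows in w5: body bottom 205.7, base top 213, line 223.5, top 235.5 ; unknown yf,z0,(tilt0)
    yf,z0=fsolve(lambda v:[row(s5,v[0],v[1]+5,-9)-205.7,row(s5,v[0],v[1]+44,-9)-235],[-61,125])
    hb=fsolve(lambda h:row(s5,yf,z0+h[0],-9)-213,[12])[0];h2=fsolve(lambda h:row(s5,yf,z0+h[0],-9)-223.5,[28])[0]
    return yf,z0,hb,h2
def pose(s,r,x=-6.4):
    yf,z0,hb,h2=solve()
    def f(v): # v: y,z of underside centre, tilt (top toward -y positive)
        c,t=np.cos(v[2]),np.sin(v[2])
        return [row(s,v[0]+19*c-h*t,v[1]+19*t+h*c,x)-q for h,q in zip((hb,h2,44),r)]
    return fsolve(f,[-76,20,0])
if __name__=='__main__':
    print(solve())
    s7=pickle.load(open('w7.pkl','rb'));print('w7',pose(s7,(215.7,225.5,250)))
E
python3 tilt.py
```

```text
(np.float64(-60.688587506416894), np.float64(125.37828685453924), np.float64(16.575545824824374), np.float64(30.863857916938056))
w7 [-36.94300765 126.14732567  -0.34790379]
```

```bash
python3 - <<'E'
from tilt import *
s7=pickle.load(open('w7.pkl','rb'));yf,z0,hb,h2=solve()
for t in(-.1,0,.05,.1,.15,.2,.25,.3):
    c,q=np.cos(t),np.sin(t)
    v=fsolve(lambda v:[row(s7,v[0]+19*c-h*q,v[1]+19*q+h*c)-r for h,r in zip((hb,44),(215.7,250.3))],[-76,20])
    print(t,v,'rear top row',row(s7,v[0]-19*c-44*q,v[1]-19*q+44*c),'bodybottom row',row(s7,v[0]+19*c-5*q,v[1]+19*q+5*c))
s5=pickle.load(open('w5.pkl','rb'));print('w5 rear',row(s5,yf-38,z0+44,-9))
g=s7['frame'][:,:,::-1]
cv2.imwrite('pics/w7.png',np.clip(cv2.resize(g[130:330,130:396],(798,600),interpolation=cv2.INTER_CUBIC)*1.2,0,255).astype(np.uint8))
E
```

```text
-0.1 [-55.13389245  73.45810161] rear top row 374.1776581078591 bodybottom row 206.31902874554146
0 [-61.52077499  53.73931853] rear top row 339.94033379450894 bodybottom row 205.3985124295711
0.05 [-64.47106006  44.3223855 ] rear top row 328.19253890165885 bodybottom row 205.03413761348097
0.1 [-67.24927153  35.23206055] rear top row 318.6115156981769 bodybottom row 204.715095276721
0.15 [-69.84846532  26.49106476] rear top row 310.6118269159082 bodybottom row 204.43208996864306
0.2 [-72.26214481  18.12124607] rear top row 303.8003872772514 bodybottom row 204.17814145015242
0.25 [-74.48427705  10.14352467] rear top row 297.9033275852091 bodybottom row 203.94789915679047
0.3 [-76.50930787   2.57784069] rear top row 292.7238587142113 bodybottom row 203.73718589092553
w5 rear 297.27937667021365
```

View pics/w7.png

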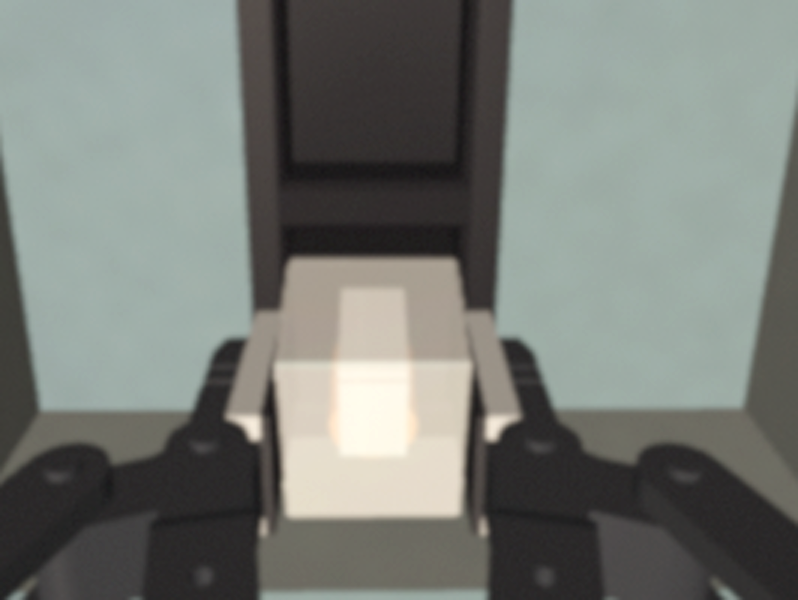

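The relay base is in the hole, but the relay leans about 0.21 rad with its top towards -y (top face rows 250–302). I'll straighten it by moving the grip +y, then check numerically.

Emit:
arm_command(
  twist=[
    [0,0,0],
    [0,0,0],
    [0,0,0],
    [0,0,0],
    [0,0,0],
  ],
  slide=[
    [0,0,-0.004],
    [0.002,0,0],
    [0.002,0,0],
    [0.002,0.0,0],
    [0,0,0],
  ],
  grip=[-0.6,-0.6,-0.6,-0.6,-0.6],
)

```text
clock: 25.55
ee_pos: [546.8, 30.9, 33.0]
ee_rot: [0.728, 0.685, -0.001, 0.006]
wrist_force: [2.0, -29.0, 12.4]
opening: 31.5
finger_force: 49.9
```

```bash
cat > ck.py <<'E'
from tilt import *
def edges(s,lo=196,hi=320,th=6):
    p=s['frame'][lo:hi,232:242].astype(int).mean((1,2)); d=np.gradient(p); 
    return [(lo+i,int(round(d[i]))) for i in range(1,len(d)-1) if abs(d[i])>th and abs(d[i])>=abs(d[i-1]) and abs(d[i])>abs(d[i+1])]
def fit(s,rows,yoff=0):
    """rows: base-top, top front edge, top rear edge -> y,z,tilt of underside centre"""
    hb=16.6
    def f(v):
        c,q=np.cos(v[2]),np.sin(v[2])
        return [row(s,v[0]+a*c-h*q,v[1]+a*q+h*c)-r for (a,h),r in zip(((19,hb),(19,44),(-19,44)),rows)]
    return fsolve(f,[-75+yoff,15,.1])
if __name__=='__main__':
    import sys
    s7=pickle.load(open('w7.pkl','rb'))
    print('w7',edges(s7,th=3),fit(s7,(215.7,250.3,302.3)))
    s=snap('wrist');pickle.dump(s,open('w8.pkl','wb'));print(edges(s,th=3))
    plan(np.r_[cpt(-6.4,-75.7,0)[:2],34],YAW);print(env.observe()['moment'])
E
python3 ck.py
```

```text
w7 [(205, -5), (215, 34), (250, 15), (302, -31)] [-72.77134315  16.20312117   0.21241271]
[(205, -5), (216, 28), (250, 16), (303, -33)]
slide total [ 0.0042  0.0016 -0.0011] rows 1 each [ 0.0042  0.0016 -0.0011]
twist [ 0.0073  0.0089 -0.0009] rows 1
[546.75    30.9244  32.952 ] q6 0.03408995397162589 op 31.275342459094585 F [  1.8712 -29.1766  13.6516] t 25.6
[-5.0361 -0.4514 -0.1048]
```

Emit:
arm_command(
  twist=[
    [0,0,0],
    [0,0,0],
    [0,0,0],
    [0,0,0],
    [0,0,0],
  ],
  slide=[
    [-0.002,0,-0.001],
    [0,0,0],
    [0,0,0],
    [0,0,0],
    [0,0,0],
  ],
  grip=[-0.1,0,0,0,0],
)

```text
clock: 26.22
ee_pos: [542.8, 35.4, 31.2]
ee_rot: [0.728, 0.686, -0.0, -0.0]
wrist_force: [-0.0, -0.4, -0.3]
opening: 42.5
finger_force: 0.0
```

```bash
python3 - <<'E'
from ck import *
s=snap('wrist');pickle.dump(s,open('w8.pkl','wb'));print(edges(s,th=3))
plan(np.r_[cpt(-6.4,-75.7,0)[:2],34],YAW)
for z in(12,14,16,18): print(z,[row(s,-75.7+a,z+h) for a,h in((19,16.6),(19,44),(-19,44))])
E
```

```text
[(198, 4), (212, -5), (216, 23), (239, 19), (282, 4), (302, -31)]
slide total [-0.      0.0057 -0.0027] rows 1 each [-0.      0.0057 -0.0027]
twist [-0.0002 -0.0001  0.0003] rows 1
[542.8653  35.3642  31.2607] q6 0.030418585684170364 op 42.59722087675177 F [ 0.4033 -0.5162  0.6644] t 26.275
12 [np.float64(216.75611154734918), np.float64(239.87299857175273), np.float64(302.87563878943314)]
14 [np.float64(218.18527126323303), np.float64(241.918316973909), np.float64(305.5763145467603)]
16 [np.float64(219.6492908940645), np.float64(244.02353243963222), np.float64(308.349193514185)]
18 [np.float64(221.14946163633104), np.float64(246.1913151920984), np.float64(311.19721047785924)]
```

The relay dropped fully home on release: the measured edge rows 216/239/302 match the z=12 prediction of 216.8/239.9/302.9. Next is relay B.

Emit:
arm_command(
  twist=[
    [0,0,0],
    [0,0,0],
    [0,0,0],
    [0,0,0],
    [0,0,0],
    [0,0,0],
  ],
  slide=[
    [0,0.005,0],
    [0,0,-0.005],
    [0,0,-0.035],
    [0,0,-0.06],
    [0,0,-0.06],
    [0,0,0],
  ],
  grip=[0.1,0.1,0.18,0.18,0.18,0.18],
)

```text
clock: 27.02
ee_pos: [552.0, 34.7, 198.9]
ee_rot: [0.728, 0.686, 0.004, 0.004]
wrist_force: [-0.0, -0.3, -0.3]
opening: 50.2
finger_force: 0.0
```

```bash
python3 - <<'E'
from ck import *
s=snap('wrist');plan([553,-219,200],.54)
x,f=fitrelay(s,cpt(-6.4,-75.7,0)[:2],z0=12,half=60,K=3);print(x,f,cpt(-6.4,-75.7,0))
E
```

```text
slide total [-0.2532  0.018  -0.0046] rows 6 each [-0.0422  0.003  -0.0008]
twist [ 0.0068  0.0019 -0.6   ] rows 4
[550.2076  34.78   195.3254] q6 0.030088517935661616 op 50.70616258222943 F [-0.7762 -0.7675 -0.8675] t 27.075
[549.0039  19.0816   2.04  ] 0.23649216966395636 [548.5722  35.02     0.    ]
```

Emit:
arm_command(
  twist=[
    [0,0,-0.1],
    [0,0,-0.1],
    [0,0,-0.1],
    [0,0,-0.1],
    [0,0,-0.1],
    [0,0,-0.1],
    [0,0,0],
  ],
  slide=[
    [-0.042,0.002,0],
    [-0.042,0.002,0],
    [-0.042,-0.004,0],
    [-0.042,-0.008,0],
    [-0.042,-0.012,0],
    [-0.03,-0.012,0],
    [0,0,0],
  ],
  grip=[0.18,0.18,0.18,0.18,0.18,0.18,0.18],
)

```text
clock: 27.95
ee_pos: [558.7, -211.7, 189.4]
ee_rot: [0.494, 0.87, -0.0, -0.001]
wrist_force: [-0.4, 1.1, -0.5]
opening: 50.3
finger_force: 0.0
```

```bash
python3 - <<'E'
from ck import *
s=snap('wrist');x,f=fitrelay(s,[553,-219],half=55,K=3,dbg='pics/d4.png');print(x,f)
plan([x[0],x[1],18],(x[2]+np.pi/2)%np.pi-np.pi/2)
a=snap('top')
for p in([422,-213],[553,-219],[584.7,-348]):
    try: print(fitrelay(a,p,half=14))
    except Exception as e: print(e)
E
```

```text
[ 5.54168158e+02 -2.20272466e+02  5.10051821e-01] 0.9169314146888432
slide total [-0.0067 -0.0089  0.1716] rows 4 each [-0.0017 -0.0022  0.0429]
twist [-0.0015 -0.0025  0.0271] rows 1
[ 558.8579 -210.2351  189.5723] q6 -0.9829277704779199 op 50.03362549490917 F [-0.2117  0.5662 -0.206 ] t 28.0
(array([ 452.5095, -180.582 ,    1.6014]), np.float64(0.5292485292485293))
(array([ 584.212 , -264.3791,    1.1826]), np.float64(0.2277376654632972))
(array([ 584.7, -348. ,    0. ]), np.float64(0.0))
```

Emit:
arm_command(
  twist=[
    [0,0,0.027],
    [0,0,0],
    [0,0,0],
    [0,0,0],
    [0,0,0],
    [0,0,0],
    [0,0,0],
  ],
  slide=[
    [-0.0067,-0.0089,0.02],
    [0,0,0.05],
    [0,0,0.045],
    [0,0,0.03],
    [0,0,0.016],
    [0,0,0.01],
    [0,0,0],
  ],
  grip=[0.18,0.18,0.18,0.18,0.18,0.18,0.18],
)

```text
clock: 28.92
ee_pos: [555.7, -220.0, 20.3]
ee_rot: [0.505, 0.863, -0.0, -0.0]
wrist_force: [-0.7, 0.6, -0.3]
opening: 50.6
finger_force: 0.0
```

```bash
python3 - <<'E'
from ck import *
plan([554.2,-220.3,18],.515)
E
```

```text
slide total [ 0.0005 -0.0014  0.0023] rows 1 each [ 0.0005 -0.0014  0.0023]
twist [-0.0001 -0.0001 -0.002 ] rows 1
[ 555.6777 -219.9933   20.3166] q6 -0.9756820655010049 op 50.597675665413654 F [-0.6736  0.6129 -0.2548] t 28.925
```

Emit:
arm_command(
  twist=[
    [0,0,0],
    [0,0,0],
    [0,0,0],
    [0,0,0],
    [0,0,0],
  ],
  slide=[
    [0,-0.001,0.001],
    [0,0,0],
    [0,0,0],
    [0,0,0],
    [0,0,0],
  ],
  grip=[-0.6,-0.6,-0.6,-0.6,-0.6],
  force=40,
)

```text
clock: 29.55
ee_pos: [556.0, -221.3, 21.0]
ee_rot: [0.505, 0.863, 0.0, 0.001]
wrist_force: [0.3, -0.5, 7.1]
opening: 31.3
finger_force: 41.1
```

Emit:
arm_command(
  twist=[
    [0,0,0],
    [0,0,0],
    [0,0,0],
    [0,0,0],
  ],
  slide=[
    [0,0,-0.02],
    [0,0,-0.05],
    [0,0,-0.06],
    [0,0,0],
  ],
  grip=[-0.6,-0.6,-0.6,-0.6],
)

```text
clock: 30.05
ee_pos: [558.7, -222.5, 157.8]
ee_rot: [0.505, 0.863, 0.0, 0.006]
wrist_force: [1.1, -0.8, -1.0]
opening: 31.5
finger_force: 40.3
```

```bash
python3 - <<'E'
from h import *
plan(np.r_[cpt(-6.6,-31,0)[:2],148],YAW)
E
```

```text
slide total [0.2671 0.1416 0.0081] rows 7 each [0.0382 0.0202 0.0012]
twist [0.0098 0.008  0.5731] rows 4
[ 558.6952 -222.4696  157.8307] q6 -0.9773085961540132 op 31.53187129234687 F [ 1.0533 -0.7645 -1.0059] t 30.05
```

Emit:
arm_command(
  twist=[
    [0,0,0],
    [0,0,0],
    [0,0,0],
    [0,0,0],
    [0,0,0],
    [0,0,0],
    [0,0,0],
    [0,0,0],
  ],
  slide=[
    [0.036,0.019,0],
    [0.04,0.021,0],
    [0.04,0.021,0.002],
    [0.04,0.021,0.002],
    [0.04,0.021,0.002],
    [0.036,0.019,0.002],
    [0.035,0.0195,0],
    [0,0,0],
  ],
  grip=[-0.6,-0.6,-0.6,-0.6,-0.6,-0.6,-0.6,-0.6],
)

```text
clock: 31.05
ee_pos: [546.2, 84.0, 141.1]
ee_rot: [0.503, 0.864, 0.0, -0.001]
wrist_force: [0.1, -1.3, -1.2]
opening: 31.1
finger_force: 40.2
```

Emit:
arm_command(
  twist=[
    [0,0,0.143],
    [0,0,0.143],
    [0,0,0.143],
    [0,0,0.144],
    [0,0,0],
    [0,0,0],
  ],
  slide=[
    [0,0,0],
    [0,0,0],
    [0,0,0],
    [0,0,0],
    [0,0,0],
    [0,0,0],
  ],
  grip=[-0.6,-0.6,-0.6,-0.6,-0.6,-0.6],
)

```text
clock: 31.8
ee_pos: [546.9, 80.9, 141.3]
ee_rot: [0.727, 0.687, -0.0, -0.0]
wrist_force: [0.3, -0.2, -0.8]
opening: 31.3
finger_force: 40.2
```

```bash
cat > hold.py <<'E'
from ck import *
import sys
# held relay pose relative to TCP from wrist image (camera fixed in tool): edges in rows, columns
def held(y):
    s=snap('wrist');o=env.observe();c,n=np.cos(YAW),np.sin(YAW);d=o['ee_pos'][:2]-C
    t=np.array([c*d[0]+n*d[1],-n*d[0]+c*d[1]]);print('tcp case',t.round(1),o['ee_pos'][2].round(1),'edges',edges(s,th=3))
    s5=pickle.load(open('w5.pkl','rb'));print('w5 ref',edges(s5,th=3))
    # column edges of the body at row ~218
    for r in (216,218): 
        p=s['frame'][r,200:310].astype(int).sum(1)/3;g=np.gradient(p);print(r,[(200+i,int(g[i])) for i in range(1,109) if abs(g[i])>6 and abs(g[i])>=abs(g[i-1]) and abs(g[i])>abs(g[i+1])])
        p=s5['frame'][r,200:310].astype(int).sum(1)/3;g=np.gradient(p);print(' ref',[(200+i,int(g[i])) for i in range(1,109) if abs(g[i])>6 and abs(g[i])>=abs(g[i-1]) and abs(g[i])>abs(g[i+1])])
    plan(np.r_[cpt(-6.8,y,0)[:2],60],YAW)
    pickle.dump(s,open('wh.pkl','wb'))
held(float(sys.argv[1]))
E
python3 hold.py -25.7
```

```text
tcp case [-10.8 -29.8] 141.3 edges [(204, -11), (211, 24), (234, 17), (278, 4), (281, 6), (296, -5)]
w5 ref [(205, -8), (212, 22), (235, 16), (266, 11), (296, -4)]
216 [(227, -6), (282, 9)]
 ref [(227, 7), (281, -7)]
218 [(227, -7), (282, 7)]
 ref [(226, 8), (282, -6)]
slide total [0.0041 0.004  0.0813] rows 2 each [0.0021 0.002  0.0407]
twist [-0.0002  0.0002  0.0023] rows 1
[546.9289  81.0613 141.3182] q6 0.11223512715102253 op 31.210826336172868 F [-0.5208 -0.1871 -0.8376] t 31.85
```

```bash
python3 - <<'E'
from h import *
plan(np.r_[cpt(-7.1,-27.2,0)[:2],60],YAW)
E
```

```text
slide total [0.0026 0.0037 0.0813] rows 2 each [0.0013 0.0019 0.0407]
twist [-0.0002  0.0002  0.0023] rows 1
[546.9289  81.0613 141.3182] q6 0.11223512715102253 op 31.210826336172868 F [-0.5208 -0.1871 -0.8376] t 31.85
```

Emit:
arm_command(
  twist=[
    [0,0,0],
    [0,0,0],
    [0,0,0],
    [0,0,0],
    [0,0,0],
    [0,0,0],
  ],
  slide=[
    [0.0026,0.0037,0.01],
    [0,0,0.03],
    [0,0,0.03],
    [0,0,0.011],
    [0,0,0],
    [0,0,0],
  ],
  grip=[-0.6,-0.6,-0.6,-0.6,-0.6,-0.6],
)

```text
clock: 32.6
ee_pos: [551.9, 84.0, 61.7]
ee_rot: [0.728, 0.686, 0.001, 0.001]
wrist_force: [0.7, 0.6, -0.4]
opening: 31.3
finger_force: 40.2
```

```bash
python3 - <<'E'
from h import *
plan(np.r_[cpt(-7.1,-27.2,0)[:2],44],YAW)
E
```

```text
slide total [-0.0006 -0.0012  0.0177] rows 1 each [-0.0006 -0.0012  0.0177]
twist [ 0.002  -0.0003  0.0003] rows 1
[551.9476  83.9638  61.7141] q6 0.11884471804617061 op 31.346724878586176 F [ 0.668   0.5967 -0.3781] t 32.6
```

Emit:
arm_command(
  twist=[
    [0,0,0],
    [0,0,0],
    [0,0,0],
    [0,0,0],
    [0,0,0],
  ],
  slide=[
    [-0.0006,-0.0012,0.006],
    [0,0,0.006],
    [0,0,0.004],
    [0,0,0.002],
    [0,0,0],
  ],
  grip=[-0.6,-0.6,-0.6,-0.6,-0.6],
)

```text
clock: 33.22
ee_pos: [549.6, 83.3, 42.5]
ee_rot: [0.728, 0.686, -0.0, -0.0]
wrist_force: [-0.4, -0.8, -0.1]
opening: 31.3
finger_force: 40.3
```

Emit:
arm_command(
  twist=[
    [0,0,0],
    [0,0,0],
    [0,0,0],
  ],
  slide=[
    [0,0,0.002],
    [0,0,0.002],
    [0,0,0],
  ],
  grip=[-0.6,-0.6,-0.6],
)

```text
clock: 33.6
ee_pos: [550.0, 83.0, 38.3]
ee_rot: [0.728, 0.686, 0.0, 0.0]
wrist_force: [2.1, -2.1, -2.6]
opening: 31.7
finger_force: 40.2
```

```bash
python3 - <<'E'
from h import *
plan(np.r_[cpt(-7.1,-27.2,0)[:2],33],YAW)
E
```

```text
slide total [0.0005 0.0007 0.0053] rows 1 each [0.0005 0.0007 0.0053]
twist [ 0.0009  0.0003 -0.0002] rows 1
[550.0365  83.0253  38.3119] q6 0.11825786148051136 op 31.742372183788106 F [ 2.1391 -2.0529 -2.6356] t 33.6
```

Emit:
arm_command(
  twist=[
    [0,0,0],
    [0,0,0],
    [0,0,0],
  ],
  slide=[
    [0,0,0.002],
    [0,0,0.002],
    [0,0,0],
  ],
  grip=[-0.6,-0.6,-0.6],
)

```text
clock: 33.98
ee_pos: [550.0, 83.1, 34.4]
ee_rot: [0.728, 0.686, 0.0, 0.0]
wrist_force: [3.5, -5.0, -0.6]
opening: 31.1
finger_force: 40.3
```

Emit:
arm_command(
  twist=[
    [0,0,0],
    [0,0,0],
    [0,0,0],
    [0,0,0],
  ],
  slide=[
    [0,0,0],
    [0,0,0],
    [0,0,0],
    [0,0,0],
  ],
  grip=[-0.1,0,0,0],
)

```text
clock: 34.48
ee_pos: [549.5, 83.5, 34.3]
ee_rot: [0.728, 0.686, -0.0, -0.0]
wrist_force: [0.5, -0.4, -0.0]
opening: 42.6
finger_force: 0.0
```

```bash
python3 - <<'E'
from ck import *
s=snap('wrist');print(edges(s,th=3))
plan([0,0,0])
for y in(-25.3,-25.7):
  for z in(12,14,16): print(z,[row(s,y+a,z+h) for a,h in((19,16.6),(19,44),(-19,44))])
E
```

```text
[(208, -5), (211, 28), (233, 18), (296, -23), (313, 19)]
slide total [-0.1162 -0.5436  0.0344] rows 12 each [-0.0097 -0.0453  0.0029]
[549.5727  83.4607  34.3578] q6 0.11821609667531395 op 42.51377253720546 F [-0.0485 -0.2796 -0.4201] t 34.525
12 [np.float64(211.45890882385936), np.float64(233.16430074047202), np.float64(295.7494476653816)]
14 [np.float64(212.80429836754575), np.float64(235.07895068502623), np.float64(298.3148146822904)]
16 [np.float64(214.182026022011), np.float64(237.04869238398538), np.float64(300.9476742541422)]
12 [np.float64(212.07908334864004), np.float64(233.88239380550954), np.float64(296.3527251857129)]
14 [np.float64(213.43073750090338), np.float64(235.80535897682034), np.float64(298.9236370442039)]
16 [np.float64(214.81485360082272), np.float64(237.78360065389376), np.float64(301.5621264061177)]
```

Relay B is home as well (rows 211/233/296 match z=12). On to relay C.

Emit:
arm_command(
  twist=[
    [0,0,0],
    [0,0,0],
    [0,0,0],
    [0,0,0],
    [0,0,0],
    [0,0,0],
  ],
  slide=[
    [0,0,-0.005],
    [0,0,-0.035],
    [0,0,-0.06],
    [0,0,-0.06],
    [0,0,0],
    [0,0,0],
  ],
  grip=[0.1,0.18,0.18,0.18,0.18,0.18],
)

```text
clock: 35.28
ee_pos: [549.8, 83.3, 194.7]
ee_rot: [0.728, 0.686, 0.0, 0.0]
wrist_force: [-0.4, 0.2, -0.4]
opening: 50.6
finger_force: 0.0
```

```bash
python3 - <<'E'
from ck import *
plan([584,-346,195],-.40)
E
```

```text
slide total [-0.4265  0.0599 -0.0003] rows 9 each [-0.0474  0.0067 -0.    ]
twist [ 0.0009 -0.0003  0.34  ] rows 2
[549.7704  83.3188 194.7368] q6 0.1182019116516288 op 50.61956593328262 F [-0.3848  0.2014 -0.4322] t 35.275
```

Emit:
arm_command(
  twist=[
    [0,0,0],
    [0,0,0],
    [0,0,0],
    [0,0,0],
    [0,0,0],
    [0,0,0],
    [0,0,0],
    [0,0,0],
  ],
  slide=[
    [-0.04,0.006,0],
    [-0.048,0.007,0],
    [-0.048,0.007,0],
    [-0.048,0.007,0],
    [-0.048,0.007,0],
    [-0.048,0.007,0],
    [-0.048,0.007,0],
    [-0.048,0.006,0],
  ],
  grip=[0.18,0.18,0.18,0.18,0.18,0.18,0.18,0.18],
)

```text
clock: 36.28
ee_pos: [579.9, -296.1, 191.7]
ee_rot: [0.728, 0.686, -0.0, -0.002]
wrist_force: [0.3, 0.4, 0.2]
opening: 50.5
finger_force: 0.0
```

Emit:
arm_command(
  twist=[
    [0,0,0],
    [0,0,0.17],
    [0,0,0.17],
    [0,0,0],
    [0,0,0],
  ],
  slide=[
    [-0.05,0.006,0],
    [0,0,0],
    [0,0,0],
    [0,0,0],
    [0,0,0],
  ],
  grip=[0.18,0.18,0.18,0.18,0.18],
)

```text
clock: 36.9
ee_pos: [583.5, -345.0, 193.0]
ee_rot: [0.832, 0.554, -0.0, -0.001]
wrist_force: [-0.6, -0.1, -0.3]
opening: 50.2
finger_force: 0.0
```

```bash
python3 - <<'E'
from ck import *
s=snap('wrist');x,f=fitrelay(s,[584.7,-348],half=55,K=3,dbg='pics/d5.png');print(x,f)
plan([x[0],x[1],18],(x[2]+np.pi/2)%np.pi-np.pi/2)
E
```

```text
[ 585.1177736  -349.01722833    2.76375563] 0.9096804959465904
slide total [-0.0032  0.0031  0.1754] rows 4 each [-0.0008  0.0008  0.0439]
twist [-0.0014 -0.0003 -0.0187] rows 1
[ 583.7002 -345.0351  193.4357] q6 -0.21292871271559893 op 50.553252125783494 F [-0.1704 -0.0054  0.0414] t 36.95
```

Emit:
arm_command(
  twist=[
    [0,0,-0.018],
    [0,0,0],
    [0,0,0],
    [0,0,0],
    [0,0,0],
    [0,0,0],
    [0,0,0],
  ],
  slide=[
    [-0.002,0.0025,0.02],
    [0,0,0.05],
    [0,0,0.045],
    [0,0,0.035],
    [0,0,0.016],
    [0,0,0.008],
    [0,0,0],
  ],
  grip=[0.18,0.18,0.18,0.18,0.18,0.18,0.18],
)

```text
clock: 37.83
ee_pos: [585.9, -348.6, 20.9]
ee_rot: [0.828, 0.56, 0.0, 0.0]
wrist_force: [0.7, -0.6, -0.1]
opening: 50.2
finger_force: 0.0
```

Emit:
arm_command(
  twist=[
    [0,0,0],
    [0,0,0],
    [0,0,0],
    [0,0,0],
    [0,0,0],
  ],
  slide=[
    [0,0,0],
    [0,0,0],
    [0,0,0],
    [0,0,0],
    [0,0,0],
  ],
  grip=[-0.6,-0.6,-0.6,-0.6,-0.6],
  force=40,
)

```text
clock: 38.45
ee_pos: [586.8, -349.2, 22.5]
ee_rot: [0.828, 0.56, 0.001, 0.002]
wrist_force: [0.0, 0.6, 6.9]
opening: 31.3
finger_force: 41.5
```

Emit:
arm_command(
  twist=[
    [0,0,0],
    [0,0,0],
    [0,0,0],
    [0,0,0],
  ],
  slide=[
    [0,0,-0.02],
    [0,0,-0.05],
    [0,0,-0.06],
    [0,0,0],
  ],
  grip=[-0.6,-0.6,-0.6,-0.6],
)

```text
clock: 38.95
ee_pos: [589.2, -350.9, 160.1]
ee_rot: [0.828, 0.56, 0.002, 0.006]
wrist_force: [0.7, -0.3, -0.2]
opening: 31.1
finger_force: 40.8
```

```bash
python3 - <<'E'
from h import *
plan(np.r_[cpt(-7.1,21,0)[:2],148],YAW)
E
```

```text
slide total [ 0.4345 -0.213   0.0079] rows 10 each [ 0.0434 -0.0213  0.0008]
twist [ 0.0126  0.0052 -0.3219] rows 2
[ 589.2435 -350.8849  160.0811] q6 -0.22991104826273434 op 31.09827604246938 F [ 0.716  -0.3058 -0.1721] t 38.95
```

Emit:
arm_command(
  twist=[
    [0,0,0],
    [0,0,0],
    [0,0,0],
    [0,0,0],
    [0,0,0],
    [0,0,0],
    [0,0,0],
    [0,0,0],
  ],
  slide=[
    [0.04,-0.02,0],
    [0.044,-0.0215,0],
    [0.044,-0.0215,0],
    [0.044,-0.0215,0],
    [0.044,-0.0215,0],
    [0.044,-0.0215,0],
    [0.044,-0.0215,0.002],
    [0.044,-0.0215,0.003],
  ],
  grip=[-0.6,-0.6,-0.6,-0.6,-0.6,-0.6,-0.6,-0.6],
)

```text
clock: 39.95
ee_pos: [556.6, 39.7, 145.8]
ee_rot: [0.829, 0.56, 0.0, 0.0]
wrist_force: [1.4, 0.2, -0.1]
opening: 31.0
finger_force: 40.8
```

Emit:
arm_command(
  twist=[
    [0,0,0],
    [0,0,0],
    [0,0,-0.16],
    [0,0,-0.162],
    [0,0,0],
    [0,0,0],
  ],
  slide=[
    [0.044,-0.0215,0],
    [0.04,-0.02,0],
    [0,0,0],
    [0,0,0],
    [0,0,0],
    [0,0,0],
  ],
  grip=[-0.6,-0.6,-0.6,-0.6,-0.6,-0.6],
)

```text
clock: 40.7
ee_pos: [549.7, 131.4, 145.5]
ee_rot: [0.729, 0.684, -0.0, -0.0]
wrist_force: [-0.3, -0.6, -1.0]
opening: 31.3
finger_force: 40.8
```

```bash
python3 hold.py 22.8
```

```text
tcp case [-11.   20.6] 145.5 edges [(209, -13), (216, 23), (239, 17), (269, 3), (301, -30), (316, 15)]
w5 ref [(205, -8), (212, 22), (235, 16), (266, 11), (296, -4)]
216 [(228, -20), (281, 23)]
 ref [(227, 7), (281, -7)]
218 [(227, -8), (279, -7), (282, 17)]
 ref [(226, 8), (282, -6)]
slide total [0.0023 0.0042 0.0855] rows 2 each [0.0011 0.0021 0.0427]
twist [-0.      0.     -0.0034] rows 1
[549.7766 131.3717 145.4847] q6 0.2072144313122872 op 31.130406293273598 F [ 0.0138  0.4169 -0.6875] t 40.75
```

```bash
python3 - <<'E'
from ck import *
s=pickle.load(open('wh.pkl','rb'))
z0=145.5-22.5
for h,r in((5,209),(16.6,216),(44,239)):
    yf=fsolve(lambda y:row(s,y[0],z0+h,-11)-r,[40])[0];print(h,yf-19-20.6,(row(s,yf+1,z0+h,-11)-r))
plan(np.r_[cpt(-7.1,25.2,0)[:2],60],YAW)
E
```

```text
5 -1.38838793390903 -1.449449738254117
16.6 -1.0693772928709748 -1.5345154334135316
44 -1.4141001923416354 -1.7704403710570773
slide total [0.0047 0.0039 0.0855] rows 2 each [0.0023 0.0019 0.0427]
twist [-0.      0.     -0.0034] rows 1
[549.7766 131.3717 145.4847] q6 0.2072144313122872 op 31.130406293273598 F [ 0.0138  0.4169 -0.6875] t 40.75
```

Emit:
arm_command(
  twist=[
    [0,0,0],
    [0,0,0],
    [0,0,0],
    [0,0,0],
    [0,0,0],
    [0,0,0],
  ],
  slide=[
    [0.0053,0.0035,0.01],
    [0,0,0.03],
    [0,0,0.03],
    [0,0,0.015],
    [0,0,0],
    [0,0,0],
  ],
  grip=[-0.6,-0.6,-0.6,-0.6,-0.6,-0.6],
)

```text
clock: 41.5
ee_pos: [554.6, 136.8, 61.6]
ee_rot: [0.728, 0.685, 0.001, 0.0]
wrist_force: [-0.7, -0.1, -0.1]
opening: 30.9
finger_force: 40.7
```

```bash
python3 - <<'E'
from h import *
plan(np.r_[cpt(-7.1,25.8,0)[:2],44],YAW)
E
```

```text
slide total [-0.0005 -0.0007  0.0176] rows 1 each [-0.0005 -0.0007  0.0176]
twist [ 0.0017 -0.0004 -0.0003] rows 1
[554.6135 136.8076  61.5927] q6 0.21236239596033432 op 30.889946147823924 F [-0.6672 -0.0732 -0.0839] t 41.5
```

Emit:
arm_command(
  twist=[
    [0,0,0],
    [0,0,0],
    [0,0,0],
    [0,0,0],
    [0,0,0],
  ],
  slide=[
    [-0.0005,-0.0009,0.006],
    [0,0,0.006],
    [0,0,0.004],
    [0,0,0.002],
    [0,0,0],
  ],
  grip=[-0.6,-0.6,-0.6,-0.6,-0.6],
)

```text
clock: 42.12
ee_pos: [552.8, 136.3, 43.6]
ee_rot: [0.728, 0.686, -0.0, -0.0]
wrist_force: [-6.0, -2.0, 11.3]
opening: 31.1
finger_force: 42.3
```

Emit:
arm_command(
  twist=[
    [0,0,0],
    [0,0,0],
    [0,0,0],
  ],
  slide=[
    [0,0,0.002],
    [0,0,0.002],
    [0,0,0],
  ],
  grip=[-0.6,-0.6,-0.6],
)

```text
clock: 42.5
ee_pos: [553.3, 136.2, 38.4]
ee_rot: [0.728, 0.686, 0.001, 0.0]
wrist_force: [4.0, -0.4, -1.5]
opening: 31.7
finger_force: 40.9
```

Relay C is entering freely. I'll lower it the rest of the way and release.

Emit:
arm_command(
  twist=[
    [0,0,0],
    [0,0,0],
    [0,0,0],
  ],
  slide=[
    [0,0,0.002],
    [0,0,0.0015],
    [0,0,0],
  ],
  grip=[-0.6,-0.6,-0.6],
)

```text
clock: 42.88
ee_pos: [553.4, 136.2, 35.0]
ee_rot: [0.728, 0.686, 0.0, 0.0]
wrist_force: [6.9, 0.2, -1.5]
opening: 30.9
finger_force: 40.9
```

Emit:
arm_command(
  twist=[
    [0,0,0],
    [0,0,0],
    [0,0,0],
    [0,0,0],
  ],
  slide=[
    [0,0,0],
    [0,0,0],
    [0,0,0],
    [0,0,0],
  ],
  grip=[-0.1,0,0,0],
)

```text
clock: 43.38
ee_pos: [552.5, 136.2, 34.7]
ee_rot: [0.728, 0.686, -0.0, -0.0]
wrist_force: [0.6, -0.4, -0.3]
opening: 43.0
finger_force: 0.0
```

```bash
python3 - <<'E'
from ck import *
s=snap('wrist');print(edges(s,th=3))
plan()
for z in(12,14,16): print(z,[row(s,24.7+a,z+h) for a,h in((19,16.6),(19,44),(-19,44))])
E
```

```text
[(212, -5), (216, 26), (239, 18), (300, -22), (317, 18)]
[552.5231 136.1991  34.7685] q6 0.21149365679370163 op 42.57356943389158 F [-0.029  -0.7116 -0.0668] t 43.425
12 [np.float64(215.50227765638334), np.float64(237.78177976094696), np.float64(299.4341751560774)]
14 [np.float64(216.88523057625713), np.float64(239.74381243059082), np.float64(302.0250628945315)]
16 [np.float64(218.30115326068577), np.float64(241.76174968436283), np.float64(304.68350221596984)]
```

Emit:
arm_command(
  twist=[
    [0,0,0],
    [0,0,0],
    [0,0,0],
    [0,0,0],
    [0,0,0],
    [0,0,0],
    [0,0,0],
  ],
  slide=[
    [0,0,-0.005],
    [0,0,-0.035],
    [0,0,-0.06],
    [0,0,-0.06],
    [0,0,-0.06],
    [0,0,-0.06],
    [0,0,0],
  ],
  grip=[0.1,0.1,0,0,0,0,0],
)

```text
clock: 44.3
ee_pos: [555.3, 136.6, 322.7]
ee_rot: [0.728, 0.686, 0.005, 0.003]
wrist_force: [0.8, 0.5, 0.3]
opening: 42.9
finger_force: 0.0
```

```bash
python3 - <<'E'
from ck import *
# is anything relay-like left on the desk? reddish pixels in scene and top images
import pickle
a0,b0=pickle.load(open('s0.pkl','rb'))
for n,s0 in(('top',a0),('scene',b0)):
    s=snap(n);pickle.dump(s,open(n+'9.pkl','wb'))
    d=(np.abs(s['frame'].astype(int)-s0['frame'].astype(int)).max(2)>35).astype(np.uint8)
    c,l,st,ce=cv2.connectedComponentsWithStats(d)
    for i in range(1,c):
        if st[i,4]>25: print(n,st[i],px2w(s,*ce[i],20).round())
plan([480,100,400],np.pi/2+YAW)
E
```

```text
top [ 130  150  126  234 9233] [443. 210.  20.]
top [345 193  11  14  61] [ 583. -340.   20.]
top [307 201  11  14  50] [ 554. -210.   20.]
top [182 213   3  14  26] [502. 224.  20.]
top [228 219   5   8  37] [497.  65.  20.]
top [306 242  12  10  38] [ 428. -203.   20.]
top [   0  334   54   50 1420] [ 39. 729.  20.]
top [216 339  15  33 260] [71. 73. 20.]
top [223 373   5  11  34] [-17.  65.  20.]
scene [300   0  50  17 581] [-383.  377.   20.]
scene [ 299   13   49   96 2476] [-51. 294.  20.]
scene [300 122  14  25 185] [375. 186.  20.]
scene [250 147  79  23 922] [461. 123.  20.]
scene [169 148  16  14 142] [ 433. -211.   20.]
scene [ 245  170  107   34 3100] [570. 127.  20.]
scene [163 186  18  14 157] [ 565. -217.   20.]
scene [113 195  21  16 182] [ 594. -345.   20.]
slide total [-0.0406 -0.0706 -0.0841] rows 3 each [-0.0135 -0.0235 -0.028 ]
twist [ 0.0022  0.0014 -1.5708] rows 10
[553.1234 136.2841 316.0904] q6 0.21153601666082406 op 42.969847469225584 F [-0.2708  0.2761 -0.1097] t 44.4
```

All three relays are home and no others are left on the desk. Before regripping the pull I'll check the open lid angle from the earlier wrist image.

```bash
python3 - <<'E'
from h import *
import pickle
s=pickle.load(open('w4.pkl','rb'));k=1.5625
for th in(1.65,1.7,1.75,1.8):
    for hx,hz in((90,62),(92,64)):
        for y in(-114,114):
            P=cpt(hx-178*np.cos(th),y,hz+178*np.sin(th)); print(th,hx,y,(w2px(s,P)*k).round(1),end=' ')
    print()
E
```

```text
1.65 90 -114 [422.8 475.6] 1.65 90 114 [682.5 475. ] 1.65 92 -114 [422.9 479.1] 1.65 92 114 [683.4 478.5] 
1.7 90 -114 [422.6 482.9] 1.7 90 114 [679.6 482.3] 1.7 92 -114 [422.7 486.4] 1.7 92 114 [680.6 485.8] 
1.75 90 -114 [422.3 489.7] 1.75 90 114 [676.5 489.1] 1.75 92 -114 [422.4 493.1] 1.75 92 114 [677.5 492.5] 
1.8 90 -114 [422.1 495.8] 1.8 90 114 [673.2 495.2] 1.8 92 -114 [422.1 499.3] 1.8 92 114 [674.1 498.7]
```

Emit:
arm_command(
  twist=[
    [0,0,-0.16],
    [0,0,-0.16],
    [0,0,-0.16],
    [0,0,-0.16],
    [0,0,-0.16],
    [0,0,-0.16],
    [0,0,-0.16],
    [0,0,-0.16],
  ],
  slide=[
    [0,0,-0.005],
    [0,0,-0.005],
    [0,0,-0.005],
    [0,0,-0.005],
    [0,0,-0.005],
    [0,0,-0.005],
    [0,0,0],
    [0,0,0],
  ],
  grip=[0,0,0,0,0,0,0,0],
)

```text
clock: 45.4
ee_pos: [551.9, 136.1, 342.4]
ee_rot: [0.172, 0.985, -0.001, -0.002]
wrist_force: [0.3, 0.4, -0.4]
opening: 42.6
finger_force: 0.0
```

Emit:
arm_command(
  twist=[
    [0,0,-0.16],
    [0,0,-0.13],
    [0,0,0],
    [0,0,0],
  ],
  slide=[
    [0,0,0],
    [0,0,0],
    [0,0,0],
    [0,0,0],
  ],
  grip=[-0.1,-0.1,-0.1,-0.1],
)

```text
clock: 45.9
ee_pos: [552.3, 136.1, 343.6]
ee_rot: [0.032, 0.999, -0.0, -0.001]
wrist_force: [0.1, 0.0, 0.7]
opening: 38.6
finger_force: 0.0
```

```bash
python3 - <<'E'
from h import *
plan(np.r_[cpt(146.5,-51,0)[:2],345],np.pi/2+YAW)
E
```

```text
slide total [-0.1555 -0.0759 -0.0016] rows 4 each [-0.0389 -0.019  -0.0004]
twist [-0.0004 -0.002  -0.0037] rows 1
[552.3119 136.1398 343.6482] q6 -1.355544576613791 op 38.582090534111515 F [0.0944 0.0325 0.6571] t 45.9
```

Emit:
arm_command(
  twist=[
    [0,0,0],
    [0,0,0],
    [0,0,0],
    [0,0,0],
    [0,0,0],
    [0,0,0],
  ],
  slide=[
    [-0.035,-0.019,0],
    [-0.04,-0.019,0],
    [-0.04,-0.019,0],
    [-0.04,-0.02,0],
    [0,0,0],
    [0,0,0],
  ],
  grip=[-0.1,-0.1,-0.1,-0.1,-0.1,-0.1],
)

```text
clock: 46.65
ee_pos: [702.5, 50.1, 344.2]
ee_rot: [0.031, 1.0, 0.0, -0.001]
wrist_force: [0.6, 0.1, -0.2]
opening: 38.6
finger_force: 0.0
```

```bash
python3 - <<'E'
from h import *
plan(np.r_[cpt(146,-52,0)[:2],185],np.pi/2+YAW)
E
```

```text
slide total [ 0.0001 -0.0006  0.1592] rows 4 each [ 0.     -0.0002  0.0398]
twist [ 0.0002 -0.0013 -0.0022] rows 1
[702.4644  50.1098 344.2057] q6 -1.510286459695743 op 38.561935226714844 F [ 0.6172  0.1394 -0.1948] t 46.65
```

Emit:
arm_command(
  twist=[
    [0,0,0],
    [0,0,0],
    [0,0,0],
    [0,0,0],
    [0,0,0],
    [0,0,0],
  ],
  slide=[
    [0,-0.0005,0.04],
    [0,0,0.04],
    [0,0,0.03],
    [0,0,0.028],
    [0,0,0.02],
    [0,0,0],
  ],
  grip=[-0.1,-0.1,-0.1,-0.1,-0.1,-0.1],
)

```text
clock: 47.4
ee_pos: [701.3, 50.0, 185.6]
ee_rot: [0.03, 1.0, -0.0, -0.001]
wrist_force: [-0.6, 0.1, 0.2]
opening: 38.2
finger_force: 0.0
```

Emit:
arm_command(
  twist=[
    [0,0,0],
    [0,0,0],
    [0,0,0],
    [0,0,0],
    [0,0,0],
  ],
  slide=[
    [0,0,0],
    [0,0,0],
    [0,0,0],
    [0,0,0],
    [0,0,0],
  ],
  grip=[-1,-1,-1,-1,-1],
  force=30,
)

```text
clock: 48.02
ee_pos: [703.6, 48.8, 189.2]
ee_rot: [0.031, 1.0, -0.0, 0.001]
wrist_force: [-2.4, -2.8, 6.4]
opening: 13.4
finger_force: 34.5
```

```bash
python3 - <<'E'
import numpy as np
from h import plan,cpt
t=np.linspace(1.75,0,25);x=-150*np.cos(t)+28.5*np.sin(t);z=150*np.sin(t)+28.5*np.cos(t)
print([[round(float(-a/1000),4),0,round(float(-b/1000),4)] for a,b in zip(np.diff(x),np.diff(z))]);plan(np.r_[cpt(145,-52,0)[:2],185])
E
```

```text
[[0.0105, 0, -0.0036], [0.0108, 0, -0.0028], [0.0109, 0, -0.002], [0.0111, 0, -0.0012], [0.0111, 0, -0.0004], [0.0111, 0, 0.0004], [0.0111, 0, 0.0012], [0.011, 0, 0.002], [0.0108, 0, 0.0028], [0.0105, 0, 0.0036], [0.0103, 0, 0.0043], [0.0099, 0, 0.0051], [0.0095, 0, 0.0058], [0.0091, 0, 0.0064], [0.0086, 0, 0.0071], [0.008, 0, 0.0077], [0.0075, 0, 0.0083], [0.0068, 0, 0.0088], [0.0062, 0, 0.0093], [0.0055, 0, 0.0097], [0.0048, 0, 0.0101], [0.004, 0, 0.0104], [0.0033, 0, 0.0106], [0.0025, 0, 0.0109]]
slide total [0.0025 0.0006 0.0042] rows 1 each [0.0025 0.0006 0.0042]
[703.5694  48.8044 189.1971] q6 -1.5124645428217678 op 13.389066535831724 F [-2.3671 -2.7711  6.4254] t 48.025
```

Emit:
arm_command(
  twist=[
    [0,0,0],
    [0,0,0],
    [0,0,0],
    [0,0,0],
    [0,0,0],
    [0,0,0],
    [0,0,0],
    [0,0,0],
  ],
  slide=[
    [0.0105,0,-0.0036],
    [0.0108,0,-0.0028],
    [0.0109,0,-0.002],
    [0.0111,0,-0.0012],
    [0.0111,0,-0.0004],
    [0.0111,0,0.0004],
    [0.0111,0,0.0012],
    [0.011,0,0.002],
  ],
  grip=[-1,-1,-1,-1,-1,-1,-1,-1],
)

```text
clock: 49.02
ee_pos: [617.9, 54.1, 196.9]
ee_rot: [0.031, 1.0, -0.0, 0.004]
wrist_force: [2.8, -4.3, 7.8]
opening: 13.2
finger_force: 36.3
```

Emit:
arm_command(
  twist=[
    [0,0,0],
    [0,0,0],
    [0,0,0],
    [0,0,0],
    [0,0,0],
    [0,0,0],
    [0,0,0],
    [0,0,0],
  ],
  slide=[
    [0.0108,0,0.0028],
    [0.0105,0,0.0036],
    [0.0103,0,0.0043],
    [0.0099,0,0.0051],
    [0.0095,0,0.0058],
    [0.0091,0,0.0064],
    [0.0086,0,0.0071],
    [0.008,0,0.0077],
  ],
  grip=[-1,-1,-1,-1,-1,-1,-1,-1],
)

```text
clock: 50.02
ee_pos: [540.1, 59.0, 154.2]
ee_rot: [0.031, 1.0, -0.0, 0.002]
wrist_force: [-7.8, -4.3, 15.0]
opening: 13.0
finger_force: 43.1
```

```bash
python3 - <<'E'
from h import *
t=1.75*8/24;plan(np.r_[cpt(90-150*np.cos(t)+28.5*np.sin(t),-52,0)[:2],62+150*np.sin(t)+28.5*np.cos(t)-19])
E
```

```text
slide total [0.0032 0.0003 0.0048] rows 1 each [0.0032 0.0003 0.0048]
[540.1176  58.9534 154.1955] q6 -1.4945834608767188 op 13.010402513143044 F [-7.765  -4.2993 15.0433] t 50.025
```

Emit:
arm_command(
  twist=[
    [0,0,0],
    [0,0,0],
    [0,0,0],
    [0,0,0],
    [0,0,0],
    [0,0,0],
    [0,0,0],
    [0,0,0],
  ],
  slide=[
    [0.0075,0,0.0083],
    [0.0068,0,0.0088],
    [0.0062,0,0.0093],
    [0.0055,0,0.0097],
    [0.0048,0,0.0101],
    [0.004,0,0.0104],
    [0.0033,0,0.0106],
    [0.0025,0,0.0109],
  ],
  grip=[-1,-1,-1,-1,-1,-1,-1,-1],
)

```text
clock: 51.02
ee_pos: [498.1, 61.6, 73.1]
ee_rot: [0.03, 1.0, -0.0, 0.0]
wrist_force: [-6.0, -3.5, 5.6]
opening: 13.4
finger_force: 44.6
```

Emit:
arm_command(
  twist=[
    [0,0,0],
    [0,0,0],
    [0,0,0],
  ],
  slide=[
    [0,0,0.002],
    [0,0,0],
    [0,0,0],
  ],
  grip=[-1,-1,-1],
)

```text
clock: 51.4
ee_pos: [497.5, 61.6, 70.5]
ee_rot: [0.03, 1.0, -0.0, -0.001]
wrist_force: [-6.8, -2.6, 1.6]
opening: 13.1
finger_force: 44.0
```

```bash
python3 - <<'E'
from h import *
plan(np.r_[cpt(-60,-52,0)[:2],71.5])
E
```

```text
slide total [ 0.001   0.0002 -0.001 ] rows 1 each [ 0.001   0.0002 -0.001 ]
[497.4781  61.6466  70.5194] q6 -1.4884761739092742 op 13.094012767557512 F [-6.8316 -2.581   1.5727] t 51.4
```

Emit:
arm_command(
  twist=[
    [0,0,0],
    [0,0,0],
    [0,0,0],
  ],
  slide=[
    [0.001,0,0.002],
    [0,0,0.002],
    [0,0,0],
  ],
  grip=[-1,-1,-1],
)

```text
clock: 51.78
ee_pos: [497.0, 61.7, 67.0]
ee_rot: [0.03, 1.0, -0.0, -0.0]
wrist_force: [-6.4, -3.1, 4.5]
opening: 13.2
finger_force: 44.2
```

Emit:
arm_command(
  twist=[
    [0,0,0],
    [0,0,0],
    [0,0,0],
    [0,0,0],
    [0,0,0],
    [0,0,0],
    [0,0,0],
    [0,0,0],
  ],
  slide=[
    [0,0,0],
    [0,0,0],
    [0,0,-0.03],
    [0,0,-0.03],
    [0,0,0],
    [0,0,0],
    [0,0,0],
    [0,0,0],
  ],
  grip=[-0.1,-0.1,-0.1,-0.1,-1,-1,-1,-1],
)

```text
clock: 52.78
ee_pos: [496.5, 61.9, 125.3]
ee_rot: [0.03, 1.0, -0.0, -0.001]
wrist_force: [-0.9, 0.4, -0.3]
opening: 0.1
finger_force: 0.0
```

```bash
python3 - <<'E'
from h import *
s=snap('wrist');import pickle;pickle.dump(s,open('w10.pkl','wb'))
plan(np.r_[cpt(-60,-51,0)[:2],100],np.pi/2+YAW)
E
```

```text
slide total [0.0002 0.001  0.0255] rows 1 each [0.0002 0.001  0.0255]
twist [-0.0001 -0.0014 -0.0008] rows 1
[496.6809  61.9243 125.5439] q6 -1.4884387812701958 op 0.19823190185250453 F [ 0.4964  0.0423 -0.691 ] t 52.825
```

Emit:
arm_command(
  twist=[
    [0,0,0],
    [0,0,0],
    [0,0,0],
    [0,0,0],
  ],
  slide=[
    [0,0.001,0.012],
    [0,0,0.01],
    [0,0,0.004],
    [0,0,0],
  ],
  grip=[-1,-1,-1,-1],
)

```text
clock: 53.32
ee_pos: [496.8, 62.9, 99.7]
ee_rot: [0.03, 1.0, -0.0, -0.001]
wrist_force: [-0.2, 0.3, -0.2]
opening: 0.2
finger_force: 0.0
```

Emit:
arm_command(
  twist=[
    [0,0,0],
    [0,0,0],
    [0,0,0],
  ],
  slide=[
    [0,0,0.002],
    [0,0,0.002],
    [0,0,0],
  ],
  grip=[-1,-1,-1],
)

```text
clock: 53.7
ee_pos: [497.8, 62.9, 98.3]
ee_rot: [0.03, 1.0, -0.0, 0.0]
wrist_force: [-7.4, -1.0, 14.3]
opening: -0.0
finger_force: 7.2
```

The lid is shut: contact on the pull top at z=98.3 with 14 N. Now the hasp.

Emit:
arm_command(
  twist=[
    [0,0,0],
    [0,0,0],
    [0,0,0],
    [0,0,0],
    [0,0,0],
    [0,0,0],
    [0,0,0],
  ],
  slide=[
    [0,0,-0.05],
    [0,0,-0.05],
    [0.024,0.033,0],
    [0.028,0.033,0],
    [0.028,0.033,0],
    [0,0,0],
    [0,0,0],
  ],
  grip=[-1,-0.3,-0.1,-0.1,-0.1,-0.1,-0.1],
)

```text
clock: 54.58
ee_pos: [423.9, 166.5, 196.7]
ee_rot: [0.03, 1.0, -0.0, 0.001]
wrist_force: [-0.7, 0.0, -0.3]
opening: 38.4
finger_force: 0.0
```

```bash
python3 - <<'E'
from h import *
s=snap('wrist');import pickle;pickle.dump(s,open('w11.pkl','wb'))
plan([421.5,167,97.5],np.pi/2+YAW)
# tab bounding: bright/greyish pixels above the case; row/col profile between fingers
g=s['frame'];cv2.imwrite('pics/w11.png',g[:,:,::-1])
for r in (235,250,265,280,295,310,325): print(r,g[r,225:290:3].astype(int).mean(1).round().astype(int).tolist())
E
```

```text
slide total [0.0026 0.0007 0.0991] rows 2 each [0.0013 0.0004 0.0496]
twist [-0.0002  0.0007 -0.001 ] rows 1
[423.995  166.1236 196.6132] q6 -1.248675851550033 op 38.25831372067016 F [-0.3449  0.6323  1.1596] t 54.625
235 [71, 70, 71, 71, 66, 66, 65, 67, 67, 75, 76, 73, 65, 65, 66, 67, 70, 72, 71, 73, 73, 36]
250 [71, 71, 71, 70, 71, 81, 106, 105, 106, 63, 60, 105, 106, 105, 87, 71, 71, 71, 71, 73, 68, 11]
265 [72, 72, 72, 72, 73, 74, 73, 72, 71, 71, 72, 72, 71, 73, 72, 72, 72, 72, 73, 72, 68, 13]
280 [74, 73, 71, 71, 72, 72, 72, 72, 72, 73, 72, 72, 73, 73, 73, 73, 73, 72, 72, 72, 72, 65]
295 [73, 73, 74, 72, 72, 72, 72, 72, 74, 73, 73, 72, 72, 72, 71, 72, 72, 72, 72, 73, 71, 71]
310 [73, 72, 73, 73, 73, 73, 75, 72, 72, 72, 72, 73, 74, 72, 71, 71, 71, 71, 73, 71, 71, 70]
325 [72, 72, 71, 72, 72, 73, 72, 72, 71, 72, 70, 72, 72, 72, 71, 72, 72, 72, 72, 72, 71, 71]
```

Emit:
arm_command(
  twist=[
    [0,0,0],
    [0,0,0],
    [0,0,0],
    [0,0,0],
    [0,0,0],
  ],
  slide=[
    [0.0025,0.0005,0.03],
    [0,0,0.03],
    [0,0,0.025],
    [0,0,0.014],
    [0,0,0],
  ],
  grip=[-0.1,-0.1,-0.1,-0.1,-0.1],
)

```text
clock: 55.25
ee_pos: [420.6, 166.5, 96.5]
ee_rot: [0.031, 1.0, -0.0, -0.001]
wrist_force: [-0.1, 0.4, -0.5]
opening: 38.6
finger_force: 0.0
```

Emit:
arm_command(
  twist=[
    [0,0,0],
    [0,0,0],
    [0,0,0],
    [0,0,0],
    [0,0,0],
  ],
  slide=[
    [0,0,0],
    [0,0,0],
    [0,0,0],
    [0,0,0],
    [0,0,0],
  ],
  grip=[-1,-1,-1,-1,-1],
  force=25,
)

```text
clock: 55.88
ee_pos: [421.8, 166.8, 98.6]
ee_rot: [0.03, 1.0, -0.0, 0.001]
wrist_force: [-0.7, -6.0, 4.0]
opening: 9.4
finger_force: 29.4
```

```bash
python3 - <<'E'
import numpy as np
from h import *
t=np.linspace(1.9,0,17);x=58*np.cos(t)-27*np.sin(t);z=58*np.sin(t)+27*np.cos(t)
print([[round(float(-a/1000),4),0,round(float(-b/1000),4)] for a,b in zip(np.diff(x),np.diff(z))])
plan(np.r_[cpt(-96+x[0],50,0)[:2],68+z[0]-19])
E
```

```text
[[-0.0058, 0, -0.0049], [-0.0063, 0, -0.0042], [-0.0068, 0, -0.0034], [-0.0071, 0, -0.0026], [-0.0074, 0, -0.0017], [-0.0075, 0, -0.0008], [-0.0076, 0, 0.0001], [-0.0075, 0, 0.001], [-0.0074, 0, 0.0018], [-0.0071, 0, 0.0027], [-0.0067, 0, 0.0035], [-0.0063, 0, 0.0043], [-0.0057, 0, 0.005], [-0.0051, 0, 0.0056], [-0.0044, 0, 0.0062], [-0.0036, 0, 0.0067]]
slide total [-0.0006  0.0017  0.0035] rows 1 each [-0.0006  0.0017  0.0035]
[421.7603 166.8169  98.6107] q6 -1.24506934194976 op 9.40123596376727 F [-0.7489 -5.9882  4.0145] t 55.875
```

Emit:
arm_command(
  twist=[
    [0,0,0],
    [0,0,0],
    [0,0,0],
    [0,0,0],
    [0,0,0],
    [0,0,0],
    [0,0,0],
    [0,0,0],
  ],
  slide=[
    [-0.0058,0,-0.0049],
    [-0.0063,0,-0.0042],
    [-0.0068,0,-0.0034],
    [-0.0071,0,-0.0026],
    [-0.0074,0,-0.0017],
    [-0.0075,0,-0.0008],
    [-0.0076,0,0.0001],
    [-0.0075,0,0.001],
  ],
  grip=[-1,-1,-1,-1,-1,-1,-1,-1],
)

```text
clock: 56.88
ee_pos: [476.5, 163.4, 113.6]
ee_rot: [0.03, 1.0, -0.001, -0.001]
wrist_force: [-6.2, -4.8, -1.9]
opening: 9.5
finger_force: 26.7
```

Emit:
arm_command(
  twist=[
    [0,0,0],
    [0,0,0],
    [0,0,0],
    [0,0,0],
    [0,0,0],
    [0,0,0],
    [0,0,0],
    [0,0,0],
  ],
  slide=[
    [-0.0074,0,0.0018],
    [-0.0071,0,0.0027],
    [-0.0067,0,0.0035],
    [-0.0063,0,0.0043],
    [-0.0057,0,0.005],
    [-0.0051,0,0.0056],
    [-0.0044,0,0.0062],
    [-0.0036,0,0.0067],
  ],
  grip=[-1,-1,-1,-1,-1,-1,-1,-1],
)

```text
clock: 57.88
ee_pos: [524.5, 160.5, 79.2]
ee_rot: [0.03, 1.0, -0.0, 0.001]
wrist_force: [-4.0, -7.2, 4.6]
opening: 9.6
finger_force: 29.2
```

```bash
python3 - <<'E'
from h import *
plan(np.r_[cpt(-38,49.5,0)[:2],76])
E
```

```text
slide total [0.     0.0014 0.0032] rows 1 each [0.     0.0014 0.0032]
[524.4789 160.4561  79.2113] q6 -1.305329460595507 op 9.55532247674228 F [-3.971  -7.1994  4.5564] t 57.875
```

Emit:
arm_command(
  twist=[
    [0,0,0],
    [0,0,0],
    [0,0,0],
  ],
  slide=[
    [0,0,0.002],
    [0,0,0.002],
    [0,0,0],
  ],
  grip=[-1,-1,-1],
)

```text
clock: 58.25
ee_pos: [525.8, 160.4, 76.1]
ee_rot: [0.031, 1.0, -0.0, 0.002]
wrist_force: [1.8, -7.7, 3.5]
opening: 9.5
finger_force: 29.6
```

Emit:
arm_command(
  twist=[
    [0,0,0],
    [0,0,0],
    [0,0,0],
    [0,0,0],
    [0,0,0],
    [0,0,0],
    [0,0,0],
    [0,0,0],
  ],
  slide=[
    [0,0,0],
    [0,0,0],
    [0,0,-0.03],
    [0,0,-0.03],
    [0,0,0],
    [0,0,0],
    [0,0,0],
    [0,0,0],
  ],
  grip=[-0.1,-0.1,-0.1,-0.1,-1,-1,-1,-1],
)

```text
clock: 59.25
ee_pos: [522.4, 160.9, 133.0]
ee_rot: [0.03, 1.0, -0.0, -0.001]
wrist_force: [0.0, -0.6, 0.2]
opening: -0.3
finger_force: 0.0
```

```bash
python3 - <<'E'
from h import *
plan(np.r_[cpt(-38,49.5,0)[:2],106],np.pi/2+YAW)
E
```

```text
slide total [-0.0021  0.0011  0.027 ] rows 1 each [-0.0021  0.0011  0.027 ]
twist [-0.0005 -0.0018 -0.0008] rows 1
[522.3965 160.9196 132.9686] q6 -1.3050306956114366 op -0.27251790454039515 F [ 0.031  -0.6202  0.2014] t 59.25
```

Emit:
arm_command(
  twist=[
    [0,0,0],
    [0,0,0],
    [0,0,0],
    [0,0,0],
  ],
  slide=[
    [-0.002,0.001,0.013],
    [0,0,0.01],
    [0,0,0.004],
    [0,0,0],
  ],
  grip=[-1,-1,-1,-1],
)

```text
clock: 59.75
ee_pos: [524.7, 161.8, 106.4]
ee_rot: [0.03, 1.0, -0.0, -0.001]
wrist_force: [0.8, -0.6, -0.4]
opening: 0.3
finger_force: 0.0
```

Emit:
arm_command(
  twist=[
    [0,0,0],
    [0,0,0],
    [0,0,0],
  ],
  slide=[
    [0,0,0.002],
    [0,0,0.002],
    [0,0,0],
  ],
  grip=[-1,-1,-1],
)

```text
clock: 60.12
ee_pos: [525.7, 162.0, 103.9]
ee_rot: [0.03, 1.0, 0.0, 0.001]
wrist_force: [-0.7, -0.4, 3.8]
opening: 0.3
finger_force: 1.7
```

Emit:
arm_command(
  twist=[
    [0,0,0],
    [0,0,0],
    [0,0,0],
  ],
  slide=[
    [0,0,0.002],
    [0,0,0.001],
    [0,0,0],
  ],
  grip=[-1,-1,-1],
)

```text
clock: 60.5
ee_pos: [526.3, 162.1, 102.9]
ee_rot: [0.03, 1.0, 0.0, 0.001]
wrist_force: [-6.8, -2.1, 19.1]
opening: 0.4
finger_force: 9.4
```

Emit:
arm_command(
  twist=[
    [0,0,0],
    [0,0,0],
    [0,0,0],
    [0,0,0],
    [0,0,0],
    [0,0,0],
    [0,0,0],
    [0,0,0],
  ],
  slide=[
    [0,0,-0.05],
    [0,0,-0.06],
    [0.01,-0.015,-0.06],
    [0.01,-0.015,-0.06],
    [0.01,-0.015,-0.06],
    [0.012,-0.015,0],
    [0,0,0],
    [0,0,0],
  ],
  grip=[-1,-1,-1,-1,0,0,0,0],
)

```text
clock: 61.5
ee_pos: [479.5, 104.9, 388.5]
ee_rot: [0.03, 1.0, 0.0, -0.001]
wrist_force: [-0.1, -0.2, 0.2]
opening: 42.9
finger_force: 0.0
```

```bash
python3 - <<'E'
from h import *
import pickle
s=snap('wrist');s1=pickle.load(open('w1.pkl','rb'));plan([480,100,400])
f=192/np.tan(np.radians(s['vfov'])/2)
# compare with the first wrist view (hasp flat): warp w1 into this view on plane z=70
P=[cpt(x,y,67) for x,y in((-96,114),(-96,-114),(89,-114),(89,114))]
H=cv2.getPerspectiveTransform(np.float32([w2px(s1,p) for p in P]),np.float32([w2px(s,p) for p in P]))
w=cv2.warpPerspective(s1['frame'],H,(512,384))
u=np.array([w2px(s,cpt(x,y,67)) for x in(-110,60) for y in(-110,110)]);a=u.min(0).astype(int);b=u.max(0).astype(int)
d=np.abs(w.astype(int)-s['frame'].astype(int)).max(2)[a[1]:b[1],a[0]:b[0]];print(d.shape,'n>40',(d>40).sum(),'mean',d.mean())
t=snap('top');a0,b0=pickle.load(open('s0.pkl','rb'))
d=(np.abs(t['frame'].astype(int)-a0['frame'].astype(int)).max(2)>35).astype(np.uint8);c,l,st,ce=cv2.connectedComponentsWithStats(d)
for i in range(1,c):
    if st[i,4]>12: print(st[i],px2w(t,*ce[i],20).round())
E
```

```text
slide total [-0.0008 -0.005  -0.0117] rows 1 each [-0.0008 -0.005  -0.0117]
[479.5196 105.0265 388.2632] q6 -1.3992003783597133 op 42.821289929101404 F [-1.2301 -0.5797  0.2845] t 61.55
(92, 131) n>40 0 mean 1.9130434782608696
[345 194  11  13  52] [ 582. -339.   20.]
[ 135  196  101  188 7279] [246. 202.  20.]
[149 200  60  27 757] [527. 278.  20.]
[307 201  10  14  38] [ 553. -209.   20.]
[306 242  12   9  29] [ 429. -203.   20.]
[   0  334   54   50 1411] [ 39. 729.  20.]
[230 356   6  11  48] [40. 44. 20.]
[223 379   5   5  16] [-23.  65.  20.]
[240 378  21   6  22] [-15. -18.  20.]
[267 379   7   5  22] [-21. -79.  20.]
```

The lid and hasp look identical to the initial shut state, and nothing else on the desk has changed. I'm handing in the job.

```bash
python3 -c "
from plant import env
print(env.close_job())"
```

```text
the job is handed in; nothing more can be done
None
```

All three relays on the desk are plugged home in sockets of their own, the lid is shut and the hasp is flat over its catch, and the job is handed in at about 62 s; the first relay jammed tilted with a wrist force up to about 85 N (limit 120 N) but dropped home on release, and nothing else on the desk moved.

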